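Clear the spent bottles from the analyser's reagent carousel

TASK

Before touching anything else on the analyser, press its pause key and then its carousel release key. Then turn the carousel to bring each tall spent bottle round to the loading port, lift it out and put it in the waste bin, leaving the squat vials in their pockets. When all the tall bottles are in the bin, press the rescan key and then the start key, and leave the bin standing upright on the table; press keys one at a time and do not disturb the water bottles and the tape.

Things in the scene. Friction and masses are not known exactly. Their poses are not given: they have to be found in the camera images.
- spent0: spent wash bottle (3 or 4 are there; absent: None), tall, white plastic: oblong body 40 (own x) by 34 (own y) by 107 mm high, flat grey cap 28 mm wide on it, 114 mm high in all, 70 g. Origin: centre of its underside; z to the cap. Starts upright in a carousel pocket, x pointing away from the hub; its top 79 mm show above the pocket walls. May stand or lie in the bin
- spent1: spent wash bottle (3 or 4 are there; absent: None), tall, white plastic: oblong body 40 (own x) by 34 (own y) by 107 mm high, flat grey cap 28 mm wide on it, 114 mm high in all, 70 g. Origin: centre of its underside; z to the cap. Starts upright in a carousel pocket, x pointing away from the hub; its top 79 mm show above the pocket walls. May stand or lie in the bin
- spent2: spent wash bottle (3 or 4 are there; absent: None), tall, white plastic: oblong body 40 (own x) by 34 (own y) by 107 mm high, flat grey cap 28 mm wide on it, 114 mm high in all, 70 g. Origin: centre of its underside; z to the cap. Starts upright in a carousel pocket, x pointing away from the hub; its top 79 mm show above the pocket walls. May stand or lie in the bin
- spent3: spent wash bottle (3 or 4 are there; absent: None), tall, white plastic: oblong body 40 (own x) by 34 (own y) by 107 mm high, flat grey cap 28 mm wide on it, 114 mm high in all, 70 g. Origin: centre of its underside; z to the cap. Starts upright in a carousel pocket, x pointing away from the hub; its top 79 mm show above the pocket walls. May stand or lie in the bin
- vial0: squat round reagent vial, amber with a white cap, 33 mm wide, 60 mm high, upright in its carousel pocket and still in use: it stays there. Origin at the centre of its underside
- vial1: squat round reagent vial, amber with a white cap, 33 mm wide, 60 mm high, upright in its carousel pocket and still in use: it stays there. Origin at the centre of its underside
- carousel (a joint): angle of the carousel (rad), growing anticlockwise seen from above, 0 at the start; turns without end, stays where left (friction 0.06 N m). Disc 256 mm wide, six pockets 60 degrees apart, centres 90 mm from the hub, floor 74 mm above the table, 44 mm (outward) by 38 mm inside, walls 35 mm high. Under a fixed clear cover but for the port: only there can a bottle be lifted out
- carousel_grip (a point): middle of the finger bar on the carousel's hub, on the turning axis, 224 mm above the table: black, 56 mm long (this point's x, which turns with the carousel), 14 mm thick (y), 34 mm high (205 to 239 mm above the table), 7 mm clear of the cover below and free all round. Turn it with the fingers on its 14 mm thickness
- port (a point): fixed point, 74 mm above the table, where the centre of a pocket's floor lies when that pocket is at the loading port: 90 mm from the hub, towards the robot. Its x points to the hub. The port is a notch in the clear cover, 136 mm wide, open towards the robot and running 40 mm back past the hub
- key_start (a joint): start key, marked with a black triangle alone, nearest the robot: travel (m), 0 up to 0.006 fully down; it springs back, and counts as pressed beyond 0.004
- key_start_top (a point): centre of the top of the start key: a white square key 30 by 30 mm on the console at the analyser's right-hand side, four in a row along the analyser's x, 45 mm apart, tops 180 mm above the table, pressed straight down (1.5 N to start, 5 N fully down)
- key_pause (a joint): pause key, marked with two black bars, second from the robot: travel (m), 0 up to 0.006 fully down; it springs back, and counts as pressed beyond 0.004
- key_pause_top (a point): centre of the top of the pause key: a white square key 30 by 30 mm on the console at the analyser's right-hand side, four in a row along the analyser's x, 45 mm apart, tops 180 mm above the table, pressed straight down (1.5 N to start, 5 N fully down)
- key_rescan (a joint): rescan key, marked with a black ring, third from the robot: travel (m), 0 up to 0.006 fully down; it springs back, and counts as pressed beyond 0.004
- key_rescan_top (a point): centre of the top of the rescan key: a white square key 30 by 30 mm on the console at the analyser's right-hand side, four in a row along the analyser's x, 45 mm apart, tops 180 mm above the table, pressed straight down (1.5 N to start, 5 N fully down)
- key_release (a joint): carousel release key, marked with a triangle and a bar across it, farthest from the robot: travel (m), 0 up to 0.006 fully down; it springs back, and counts as pressed beyond 0.004
- key_release_top (a point): centre of the top of the carousel release key: a white square key 30 by 30 mm on the console at the analyser's right-hand side, four in a row along the analyser's x, 45 mm apart, tops 180 mm above the table, pressed straight down (1.5 N to start, 5 N fully down)
- bin: open grey plastic waste bin, 290 (x) by 170 (y) by 110 mm high outside, walls and floor 5 mm, 0.7 kg, loose on the table to the left of the analyser. Origin at the centre of its underside
- analyser: white tabletop analyser, fixed. Origin under the hub at table height, front to -x. Housing reaches 150 mm to the front and left (+y), 195 mm to the rear; on the right (-y) a key console 165 mm high reaches to 216 mm, with a flat screen behind the keys. Walls and clear cover 198 mm high (cover top); parked probe at the rear edge up to 250 mm
- water0: half-litre water bottle, 62 mm wide, 215 mm high, standing to the right of the analyser; leave alone. Origin at its underside
- water1: the same kind of water bottle, standing behind the bin; leave alone. Origin at its underside
- tape: roll of paper tape, 84 mm wide, 24 mm high, lying right of the analyser; leave alone. Origin at its underside

How it is judged:
By the outcome, as a careful person would: the job done as asked, in the order asked, and still so for the second after the job is handed in, with the robot touching nothing.
Of spent0, spent1, spent2, spent3 only 3 to 4 are there at a start; the rules pass over those that are not, and their reading is None.
At some moment in a run one of bin may be knocked a few centimetres aside while the robot is not near it.
Once in a run the grip may slacken for a moment while it holds something.
It also fails if it takes over 210 s, if anything falls off the work surface, if the arm or the gripper's body presses on something with over 40 N, if the wrist force passes 120 N, or if a joint passes its speed limit or range.

ROBOT

A 7-joint arm with a two-finger parallel gripper is mounted at the origin on the work surface. World frame = base frame: x ahead of the robot, y to its left, z up, the work surface at z = 0. Lengths are in m, angles in rad, forces in N, time in s.
With the tool pointing down it reaches from about 0.4 to 0.925 m from the base axis. Payload 5.6 kg.
Tool frame: the origin (TCP) lies midway between the tips of the shut fingers; the grasp point (between the pads) lies 19 mm behind it; z points along the fingers, y is the line along which they close (so a half turn about z gives the same grasp; the last joint's range is limited). The gripper opens to 85 mm and grips with 20 to 120 N. Pads are 22 mm wide; open, the fingers measure 114 mm over their backs; the gripper's body (76 mm by 85 mm) begins 54 mm behind the grasp point. The pads swing forward as they close: fully open they stand 13 mm farther back than shut.
Start: joints at [-1.17, 0.468, -0.012, 1.603, 0.006, 1.071, -0.056], TCP at [0.279, 0.587, 0.231] pointing down, gripper open.
Joint ranges: [-2.53, 2.53], [-0.31, 2.02], [-1.57, 1.55], [0.28, 2.44], [-1.29, 4.43], [0.15, 1.84], [-2.92, 2.92]. Speed limits (rad/s): [2.57, 2.57, 3.14, 3.14, 3.14, 3.14, 3.14].

INTERFACE

Orientations are given as a 3x3 rotation matrix whose columns are the frame's x, y, z axes.
In Python, from cell import env gives the robot as it stands. The module is installed in compiled form; this text tells all that it offers.
- The arm moves only by the tool apply_moves, never from a script. Its argument "motion" is a list of rows, each a list of 3 entries, a list of its own where there are three numbers: the opening, from -1 (shut) to 1 (fully open), then the shift along the tool's x, y, z in mm, then the turn, a rotation vector about the tool's x, y, z in rad. A call has 1 to 10 rows; each row shifts and turns the commanded pose from where the row before left it, along the tool's axes as they then stand; what a row does not reach is not made up. A row lasts 1/8 s, in which the tool goes at most 62.5 mm and 10.7 degrees, less where a joint would pass 70% of its speed; a pose out of reach is approached as far as the arm can. A call is refused whole if a number of a shift passes 62.5 or a number of a turn 0.188, either way. A call with a gripper value outside its range is refused whole. The fingers move at their own pace and stop on an object; the grip force is fixed at half the most. Time passes only in rows, so rows that do not move let the fingers close. It gives the time, the measured TCP pose, the force, the opening and the grip force at its end, in the units of the state.
- env.get_obs(): the state, without advancing time (a new reading comes with each control period).
- env.grab_frame(name): name is "scene" or "top" or "wrist"; returns a dict with "img" (384x512x3 uint8, blue, green, red), "fx", "fy", "cx", "cy" (pixels), "k1" (the pictures are not rectified: a ray, as slopes to the right and down, at radius r is drawn at 1 + k1 r^2 times it, then the intrinsics apply), "extrinsics" (4x4, takes a point from world to camera coordinates). Camera axes: x right, y up, looking along -z (the intrinsics and any distortion apply to the point x, -y, -z); pixel columns grow to the right and rows downward; lengths in m; the calibration is good to about 2 mm. A picture is of the moment at which its call begins. There is no depth.
- env.finish_job(): hands the job in; it is judged then, once.
The state is a dict: "t": time; "joint_positions": joint angles; "dq": joint speeds; "joint_efforts": joint torques, N m; "tcp_pos": TCP position; "eef_rot": TCP orientation; "contact_force": force on the tool from outside, world axes, zero at the start; "wrist_torque": the same for the moment, N m; "finger_gap": opening from 0.0 (shut) to 1.0 (fully open); "grip_force": force on a finger pad.
Only numpy, scipy, OpenCV 4.12 (cv2) and the standard library are available. Lean on these libraries where they do the work, as an engineer would, in place of code of your own. Each camera call takes 0.05 s, during which the arm holds its last target. There are 200 camera calls.

## Working session

There is one attempt and no reset: what is moved stays moved. The work goes in short steps, Python scripts to look and compute and a tool call to move; the robot and the scene stay as the last step left them, time stands still between calls to the robot, and variables do not carry over. Pictures are saved under pics/ and viewed, at most 14 in all, crops included, and the job is handed in when it is done.

Besides the shell and the picture viewer there is one more tool, called after "Request:" as name(argument=value, ...), one argument or row to a line, values as JSON. apply_moves: Moves the arm, as the interface text tells. Its arguments: {"type":"object","properties":{"motion":{"type":"array","items":{"type":"array"}}},"required":["motion"]}

```bash
mkdir -p pics
cat > h.py <<'E'
import numpy as np, cv2, pickle
from cell import env
def grab(n,fn):
    f=env.grab_frame(n); cv2.imwrite(f'pics/{fn}.png',f['img']); pickle.dump(f,open(f'pics/{fn}.pkl','wb')); return f
def load(fn): return pickle.load(open(f'pics/{fn}.pkl','rb'))
def KD(f): return np.array([[f['fx'],0,f['cx']],[0,f['fy'],f['cy']],[0,0,1.]]),np.array([f['k1'],0,0,0,0.])
def proj(f,P):
    P=np.atleast_2d(P); E=np.array(f['extrinsics']); c=P@E[:3,:3].T+E[:3,3]; c=c*[1,-1,-1]
    K,D=KD(f); return cv2.projectPoints(c,np.zeros(3),np.zeros(3),K,D)[0][:,0]
def ray(f,px,z):
    "world points at height z for pixels"
    K,D=KD(f); u=cv2.undistortPoints(np.array(px,float).reshape(-1,1,2),K,D)[:,0]
    E=np.array(f['extrinsics']); R=E[:3,:3]; o=-R.T@E[:3,3]
    d=np.c_[u[:,0],-u[:,1],-np.ones(len(u))]@R
    return o+d*((np.broadcast_to(z,len(u))-o[2])/d[:,2])[:,None]
E
python3 - <<'E'
from h import *
np.set_printoptions(precision=4,suppress=True)
for n in('scene','top'):
    f=grab(n,n+'0'); print(n,f['fx'],f['cx'],f['cy'],f['k1']); E=f['extrinsics'];print(-E[:3,:3].T@E[:3,3]); print(E[:3,:3])
    cv2.imwrite(f'pics/{n}0b.png',cv2.resize(f['img'],(800,600),interpolation=cv2.INTER_CUBIC))
o=env.get_obs();print(o)
E
```

```text
scene 495.928832966436 259.83833606376567 191.40468824658055 -0.20392339962669725
[ 1.4531 -0.1059  1.3362]
[[ 0.0857  0.9963 -0.0011]
 [-0.7871  0.0684  0.613 ]
 [ 0.6108 -0.0517  0.7901]]
top 368.4682073877612 251.96266257862322 188.08647505365104 -0.12009594767049984
[ 0.3388 -0.0222  1.1348]
[[ 0.0433 -0.999   0.0054]
 [ 0.975   0.0434  0.218 ]
 [-0.218  -0.0042  0.9759]]
{'t': 0.1, 'joint_positions': array([-1.17  ,  0.4683, -0.0116,  1.6035,  0.006 ,  1.0714, -0.0563]), 'dq': array([ 0.0004, -0.0006, -0.0006, -0.0039, -0.0002, -0.0005, -0.0005]), 'joint_efforts': array([  0.0011, -53.3506,   0.0216, -25.1965,   0.0115,   0.0043,
         0.    ]), 'tcp_pos': array([0.2789, 0.5865, 0.2304]), 'eef_rot': array([[-0.9031,  0.4294, -0.0006],
       [ 0.4294,  0.9031, -0.0015],
       [-0.0002, -0.0016, -1.    ]]), 'contact_force': array([ 0.0767, -0.7712, -0.7647]), 'wrist_torque': array([ 0.0086, -0.023 , -0.0071]), 'grip_force': 0.0, 'finger_gap': 1.0001341724790296}
```

View pics/top0b.png

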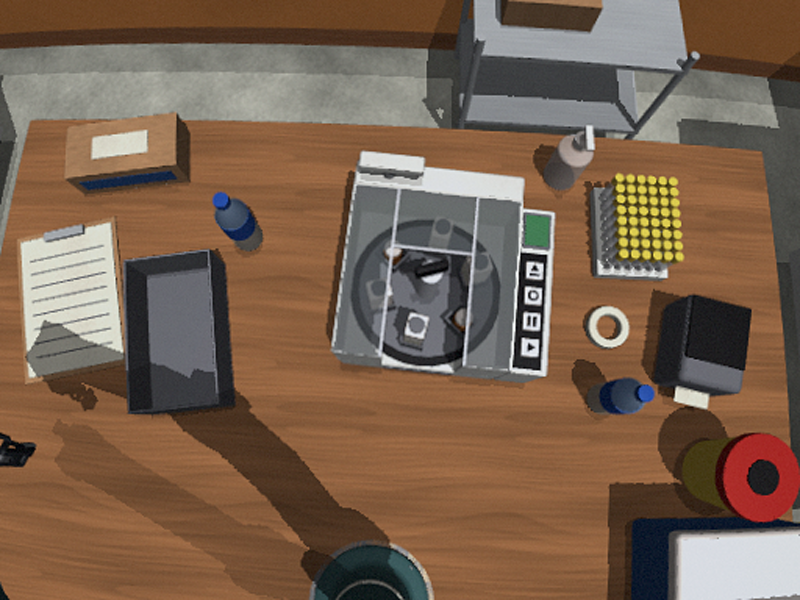

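View pics/scene0b.png

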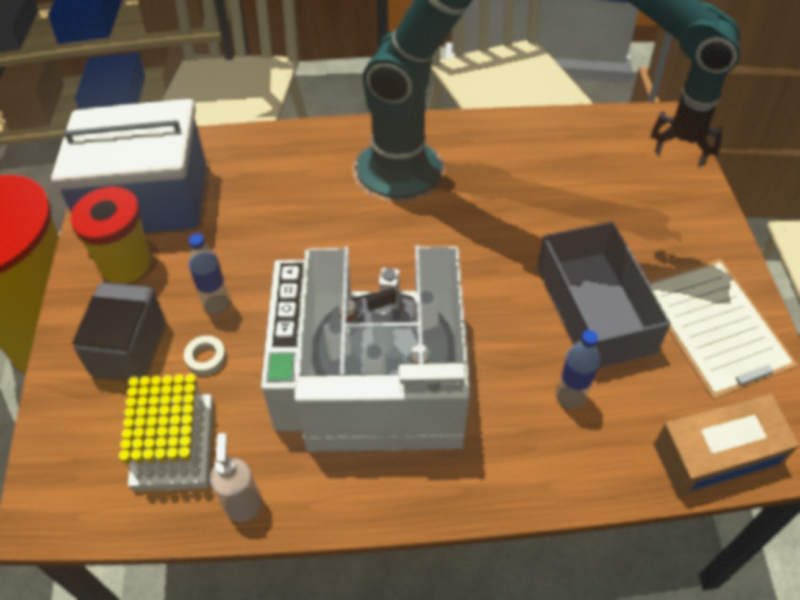

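The top view shows the keys at about (530,347), (532,321), (534,296) and (535,270) in the 800x600 image, the bin around (178,330), and a bottle at the port near (415,325). I'll enlarge the analyser next.

Run:
```python
from h import *
np.set_printoptions(precision=4,suppress=True)
f=load('top0'); 
K=np.array([[530,347],[532,321],[534,296],[535,270]])*.64
print(ray(f,K,.18))
print('bin rim',ray(f,np.array([[123,262],[211,251],[235,403],[130,412]])*.64,.11))
c=f['img'][95:245,205:360]; cv2.imwrite('pics/crop0.png',cv2.resize(c,(775,600*775//800) if 0 else (620,600),interpolation=cv2.INTER_CUBIC))
```

```text
[[ 0.4709 -0.2509  0.18  ]
 [ 0.5154 -0.2545  0.18  ]
 [ 0.5591 -0.2584  0.18  ]
 [ 0.6053 -0.2606  0.18  ]]
bin rim [[0.6068 0.4977 0.11  ]
 [0.6348 0.3282 0.11  ]
 [0.3574 0.2543 0.11  ]
 [0.3296 0.4456 0.11  ]]
```

View pics/crop0.png

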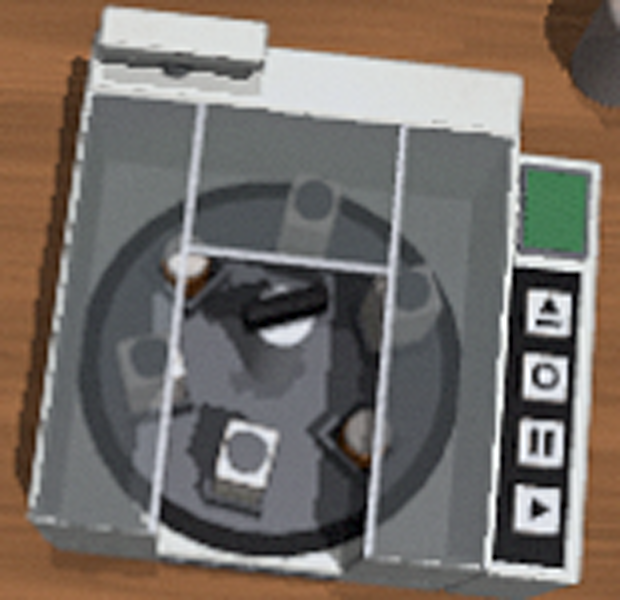

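```bash
cat > fit.py <<'E'
from h import *
from scipy.optimize import least_squares
np.set_printoptions(precision=4,suppress=True)
f=load('top0'); o=np.array([205,95])
px=lambda a:np.array(a)/4+o-0.375
caps=px([[247,450],[148,358],[315,200],[412,295]]); vials=px([[358,428],[187,263]]); keys=px([[537,510],[541,443],[545,377],[549,312]])
hubbar=px([[287,305]])
def R(a):return np.array([[np.cos(a),-np.sin(a)],[np.sin(a),np.cos(a)]])
slots=[0,-1,3,2]; 
def model(p):
    x,y,yaw,th,kx,ky=p; h=np.array([x,y]); r=[]
    pk=lambda k,z:np.r_[h+R(yaw+th+k*np.pi/3)@[-.09,0],z]
    P=[pk(k,.188) for k in slots]+[pk(1,.134),pk(-2,.134)]
    P+=[np.r_[h+R(yaw)@[kx+.045*i,ky],.18] for i in range(4)]
    P+=[np.r_[h,.232]]
    return np.array(P)
obs=np.r_[caps,vials,keys,hubbar]
s=least_squares(lambda p:(proj(f,model(p))-obs).ravel(),[.57,0,0,0,-.1,-.18],loss='soft_l1')
if __name__=='__main__':
    print(s.x,np.rad2deg(s.x[2:4])); print(s.fun.reshape(-1,2) if 0 else proj(f,model(s.x))-obs); print(model(s.x))
    b=ray(f,px([[325,293],[322,308],[248,318],[254,333]]),.239);print(b)
    e=ray(f,px([[30,520],[90,97],[160,525],[203,105],[368,555],[404,125]]),.198);print('cover',e)
E
python3 fit.py
```

```text
[ 0.587  -0.0775 -0.0678 -0.1611 -0.1042 -0.1799] [-3.8854 -9.2282]
[[-0.3192  0.6977]
 [ 0.382  -0.3714]
 [-0.0457  0.0477]
 [-0.3501 -0.8118]
 [ 2.5236  1.4357]
 [-0.251  -1.9891]
 [-0.0267 -0.0076]
 [ 0.0335 -0.0475]
 [ 0.0295 -0.0229]
 [-0.0369  0.0812]
 [-0.3408  0.3658]]
[[ 0.4993 -0.0571  0.188 ]
 [ 0.5608  0.0086  0.188 ]
 [ 0.6746 -0.098   0.188 ]
 [ 0.6131 -0.1637  0.188 ]
 [ 0.5255 -0.1432  0.134 ]
 [ 0.6485 -0.0118  0.134 ]
 [ 0.4708 -0.25    0.18  ]
 [ 0.5157 -0.253   0.18  ]
 [ 0.5606 -0.2561  0.18  ]
 [ 0.6055 -0.2591  0.18  ]
 [ 0.587  -0.0775  0.232 ]]
[[ 0.595  -0.1017  0.239 ]
 [ 0.5851 -0.1001  0.239 ]
 [ 0.5765 -0.0537  0.239 ]
 [ 0.5669 -0.0578  0.239 ]]
cover [[ 0.448   0.0793  0.198 ]
 [ 0.7386  0.058   0.198 ]
 [ 0.4486 -0.0038  0.198 ]
 [ 0.7361 -0.0194  0.198 ]
 [ 0.4351 -0.1369  0.198 ]
 [ 0.7282 -0.1569  0.198 ]]
```

Request:
apply_moves(
  motion=[
    [-1, [0, 0, -30], [0, 0, -0.125]],
    [-1, [0, 0, -30], [0, 0, -0.125]],
    [-1, [0, 0, -30], [0, 0, -0.125]],
    [-1, [-40, -40, 0], [0, 0, 0]],
    [-1, [-40, -40, 0], [0, 0, 0]],
    [-1, [-40, -40, 0], [0, 0, 0]],
    [-1, [-40, -40, 0], [0, 0, 0]],
    [-1, [-40, -40, 0], [0, 0, 0]],
    [-1, [-20, -50, 0], [0, 0, 0]],
    [-1, [-20, -50, 0], [0, 0, 0]],
  ],
)

```text
t: 1.35
tcp_pos: [0.4983, 0.2693, 0.3207]
eef_rot: [[-0.998, 0.069, -0.001], [0.069, 0.998, -0.001], [0.001, -0.001, -1.0]]
contact_force: [0.2, 0.1, 0.4]
finger_gap: -0.002
grip_force: 0.0
```

```bash
cat >> h.py <<'E'
def rel(P,ang=None):
    "tool-frame shift (mm) to target TCP, and turn about tool z to bring tool y to world angle ang deg"
    o=env.get_obs(); R=np.array(o['eef_rot']); d=R.T@(np.array(P)-o['tcp_pos'])*1000
    a=np.degrees(np.arctan2(R[1,1],R[0,1])); t=None
    if ang is not None: t=-np.radians((ang-a+90)%180-90)
    return d.round(1),t,a.round(2)
def st():
    o=env.get_obs(); print('t',round(o['t'],2),'tcp',np.round(o['tcp_pos'],4),'F',np.round(o['contact_force'],1),'gap',round(o['finger_gap'],3),'grip',round(o['grip_force'],1),'q',np.round(o['joint_positions'],2))
E
python3 -c "
from h import *
st();print(rel([.5157,-.253,.20],86.1),env.get_obs()['eef_rot'])
f=load('top0');print(ray(f,__import__('numpy').array([[248,243],[222,200]])*.64,[0,.215]))"
```

```text
t 1.35 tcp [0.4983 0.2693 0.3207] F [0.2 0.1 0.4] gap -0.002 grip 0.0 q [-0.61  0.25  0.07  1.71 -0.02  1.19  0.96]
(array([ -53.6, -519.7,  121. ]), np.float64(-0.0011731021455728067), np.float64(86.03)) [[-9.97603541e-01  6.91856180e-02 -7.24501934e-04]
 [ 6.91860017e-02  9.97603643e-01 -5.18617443e-04]
 [ 6.86884900e-04 -5.67499990e-04 -9.99999603e-01]]
[[0.68696692 0.28946322 0.        ]
 [0.69655755 0.28414567 0.215     ]]
```

Request:
apply_moves(
  motion=[
    [-1, [-6, -58, 0], [0, 0, 0]],
    [-1, [-6, -58, 0], [0, 0, 0]],
    [-1, [-6, -58, 0], [0, 0, 0]],
    [-1, [-6, -58, 0], [0, 0, 0]],
    [-1, [-6, -58, 0], [0, 0, 0]],
    [-1, [-6, -58, 0], [0, 0, 0]],
    [-1, [-6, -58, 0], [0, 0, 0]],
    [-1, [-6, -58, 30], [0, 0, 0]],
    [-1, [-6, -56, 40], [0, 0, 0]],
    [-1, [0, 0, 40], [0, 0, 0]],
  ],
)

```text
t: 2.6
tcp_pos: [0.5145, -0.2484, 0.2156]
eef_rot: [[-0.997, 0.076, 0.0], [0.076, 0.997, -0.003], [-0.001, -0.003, -1.0]]
contact_force: [-0.6, 0.2, -0.7]
finger_gap: 0.001
grip_force: 0.0
```

```bash
python3 -c "
from h import *
st();print(rel([.5157,-.253,.20],86.1))
f=grab('scene','s1');c=f['img'][110:290,150:320];cv2.imwrite('pics/s1c.png',cv2.resize(c,(567,600),interpolation=cv2.INTER_CUBIC))
f=grab('top','t1')
"
```

```text
t 2.6 tcp [ 0.5145 -0.2484  0.2156] F [-0.6  0.2 -0.7] gap 0.001 grip 0.0 q [ 0.06  0.36  0.41  1.84 -0.17  0.97  2.04]
(array([-1.5, -4.5, 15.6]), np.float64(-0.00816429673588949), np.float64(85.63))
```

View pics/s1c.png

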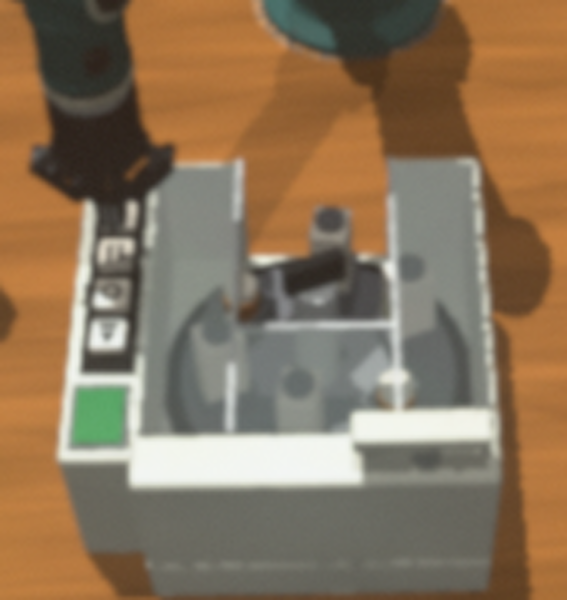

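The gripper is over the keys: start is hidden, pause is at about (115,250) in the crop, rescan at (110,297) and release at (107,335). I'll cross-check my key fit against this view.

```bash
python3 -c "
from h import *
from fit import model,s
f=load('s1');p=proj(f,model(s.x));print(((p-[150,110])*[567/170,600/180]).round(0));st();print(rel([.5157,-.253,.190],86.1))"
```

```text
[[331. 216.]
 [410. 264.]
 [298. 379.]
 [217. 326.]
 [240. 282.]
 [396. 382.]
 [119. 212.]
 [115. 250.]
 [111. 290.]
 [107. 331.]
 [314. 263.]]
t 2.7 tcp [ 0.5125 -0.2426  0.212 ] F [-0.1  0.3  0.3] gap -0.004 grip 0.0 q [ 0.06  0.36  0.4   1.84 -0.17  0.98  2.04]
(array([ -4.1, -10.2,  22. ]), np.float64(-0.002567294090819533), np.float64(85.95))
```

Request:
apply_moves(
  motion=[
    [-1, [-4, -10, 10], [0, 0, 0]],
    [-1, [0, 0, 10], [0, 0, 0]],
    [-1, [0, 0, 0], [0, 0, 0]],
    [-1, [0, 0, 6], [0, 0, 0]],
    [-1, [0, 0, 6], [0, 0, 0]],
    [-1, [0, 0, 5], [0, 0, 0]],
    [-1, [0, 0, 0], [0, 0, 0]],
    [-1, [0, 0, 0], [0, 0, 0]],
  ],
)

```text
t: 3.7
tcp_pos: [0.519, -0.2535, 0.1796]
eef_rot: [[-0.998, 0.069, 0.0], [0.069, 0.998, -0.0], [-0.0, -0.0, -1.0]]
contact_force: [-0.0, 0.7, -0.6]
finger_gap: -0.002
grip_force: 0.0
```

Request:
apply_moves(
  motion=[
    [-1, [3, 0, 3], [0, 0, 0]],
    [-1, [0, 0, 3], [0, 0, 0]],
    [-1, [0, 0, 0], [0, 0, 0]],
    [-1, [0, 0, 0], [0, 0, 0]],
  ],
)

```text
t: 4.2
tcp_pos: [0.5166, -0.2534, 0.174]
eef_rot: [[-0.998, 0.069, 0.001], [0.069, 0.998, -0.0], [-0.001, -0.0, -1.0]]
contact_force: [2.4, -1.3, 4.5]
finger_gap: -0.002
grip_force: 2.1
```

Request:
apply_moves(
  motion=[
    [-1, [0, 0, 1.5], [0, 0, 0]],
    [-1, [0, 0, 0], [0, 0, 0]],
  ],
)

```text
t: 4.45
tcp_pos: [0.5166, -0.2535, 0.173]
eef_rot: [[-0.998, 0.069, 0.001], [0.069, 0.998, -0.0], [-0.002, -0.0, -1.0]]
contact_force: [0.7, -0.1, 9.4]
finger_gap: -0.004
grip_force: 4.9
```

Request:
apply_moves(
  motion=[
    [-1, [0, 0, -10], [0, 0, 0]],
    [-1, [0, 0, -15], [0, 0, 0]],
    [-1, [-30, 0, 0], [0, 0, 0]],
    [-1, [-30, 0, 0], [0, 0, 0]],
    [-1, [-30, 0, 0], [0, 0, 0]],
    [-1, [0, 0, 0], [0, 0, 0]],
    [-1, [0, 0, 0], [0, 0, 0]],
  ],
)

```text
t: 5.32
tcp_pos: [0.6046, -0.2595, 0.1967]
eef_rot: [[-0.998, 0.069, -0.002], [0.069, 0.998, 0.0], [0.002, 0.0, -1.0]]
contact_force: [-0.0, -0.2, -0.3]
finger_gap: -0.003
grip_force: 0.0
```

```bash
python3 -c "
from h import *
st();print(rel([.6055,-.2591,.174],86.1))"
```

```text
t 5.33 tcp [ 0.6046 -0.2595  0.1967] F [-0.  -0.2 -0.3] gap -0.003 grip 0.0 q [ 0.08  0.53  0.39  1.63 -0.22  1.02  2.04]
(array([-0.9,  0.4, 22.7]), np.float64(-0.0013066120693905321), np.float64(86.03))
```

Request:
apply_moves(
  motion=[
    [-1, [-1, 0, 6], [0, 0, 0]],
    [-1, [0, 0, 6], [0, 0, 0]],
    [-1, [0, 0, 5], [0, 0, 0]],
    [-1, [0, 0, 4], [0, 0, 0]],
    [-1, [0, 0, 2.5], [0, 0, 0]],
    [-1, [0, 0, 0], [0, 0, 0]],
    [-1, [0, 0, 0], [0, 0, 0]],
  ],
)

```text
t: 6.2
tcp_pos: [0.6065, -0.2594, 0.1737]
eef_rot: [[-0.998, 0.069, -0.0], [0.069, 0.998, 0.0], [0.0, 0.0, -1.0]]
contact_force: [-2.5, 1.4, 5.7]
finger_gap: -0.001
grip_force: 2.2
```

Request:
apply_moves(
  motion=[
    [-1, [0, 0, 1], [0, 0, 0]],
    [-1, [0, 0, 0], [0, 0, 0]],
    [-1, [0, 0, -20], [0, 0, 0]],
    [-1, [0, 0, -50], [0, 0, 0]],
    [-1, [0, 0, -40], [0, 0, 0]],
    [-1, [0, 0, 0], [0, 0, 0]],
  ],
)

```text
t: 6.95
tcp_pos: [0.6092, -0.2607, 0.2876]
eef_rot: [[-0.998, 0.069, 0.009], [0.069, 0.998, -0.003], [-0.009, -0.002, -1.0]]
contact_force: [-0.8, 1.1, -0.3]
finger_gap: -0.0
grip_force: 0.0
```

```bash
cat > bar.py <<'E'
from h import *
def bar(f,h,th=45):
    g=f['img'].max(2); best=[]
    for dx in np.arange(-.006,.007,.002):
     for dy in np.arange(-.006,.007,.002):
      for a in range(0,180,2):
        A=np.radians(a); c,s=np.cos(A),np.sin(A)
        P=[[h[0]+dx+x*c-y*s,h[1]+dy+x*s+y*c,z] for x in(-.028,.028) for y in(-.007,.007) for z in(.205,.239)]
        hull=cv2.convexHull((proj(f,P)*16).astype(np.int32))
        m=np.zeros(g.shape,np.uint8); cv2.fillConvexPoly(m,hull,1,shift=4)
        r=cv2.dilate(m,np.ones((5,5)))-m
        best.append((g[r>0].mean()-g[m>0].mean(),a,dx,dy))
    best.sort(reverse=True); return best[:4]
if __name__=='__main__':
    st(); h=[.587,-.0775]
    for n in('top0','s1','t1'): print(n,np.array(bar(load(n),h)).round(3).tolist())
    print(rel([.587,-.0775,.27]))
E
python3 bar.py
```

```text
t 6.95 tcp [ 0.6092 -0.2607  0.2876] F [-0.8  1.1 -0.3] gap -0.0 grip 0.0 q [ 0.06  0.45  0.41  1.54 -0.19  1.18  2.01]
top0 [[53.111, 110.0, 0.0, 0.004], [52.399, 104.0, 0.0, 0.004], [51.726, 108.0, 0.0, 0.004], [51.552, 120.0, 0.002, 0.0]]
s1 [[57.396, 110.0, -0.002, 0.0], [57.133, 108.0, -0.002, 0.0], [56.732, 106.0, -0.002, 0.0], [56.692, 110.0, -0.002, 0.002]]
t1 [[55.856, 116.0, 0.004, -0.004], [54.505, 118.0, 0.004, -0.004], [54.499, 116.0, 0.004, -0.002], [54.445, 116.0, 0.006, -0.004]]
(array([ 34.9, 181.2,  16.8]), None, np.float64(86.06))
```

Request:
apply_moves(
  motion=[
    [0, [9, 45, 0], [0, 0, 0]],
    [0, [9, 45, 0], [0, 0, 0]],
    [0, [9, 45, 0], [0, 0, 0]],
    [0, [8, 46, 0], [0, 0, 0]],
    [0, [0, 0, 0], [0, 0, 0.17]],
    [0, [0, 0, 0], [0, 0, 0.17]],
    [0, [0, 0, 0], [0, 0, 0.17]],
    [0, [0, 0, 0], [0, 0, 0.17]],
    [0, [0, 0, 0], [0, 0, 0.17]],
    [0, [0, 0, 0], [0, 0, 0.17]],
  ],
)

```text
t: 8.2
tcp_pos: [0.5843, -0.0763, 0.282]
eef_rot: [[-0.459, 0.889, -0.0], [0.889, 0.459, -0.0], [0.0, -0.0, -1.0]]
contact_force: [-0.9, 0.2, 0.1]
finger_gap: 0.498
grip_force: 0.0
```

Request:
apply_moves(
  motion=[
    [0, [0, 0, 0], [0, 0, 0.15]],
    [0, [0, 0, 0], [0, 0, 0]],
  ],
)

```text
t: 8.45
tcp_pos: [0.5843, -0.0762, 0.2821]
eef_rot: [[-0.328, 0.945, -0.0], [0.945, 0.328, -0.0], [-0.0, -0.0, -1.0]]
contact_force: [0.1, 0.2, -0.5]
finger_gap: 0.502
grip_force: 0.0
```

Run:
```python
from h import *
st();print(rel([.587,-.0775,.21],19))
f=grab('wrist','w1');cv2.imwrite('pics/w1b.png',f['img'])
print(proj(f,[[.587,-.0775,.239]]))
```

```text
t 8.45 tcp [ 0.5843 -0.0762  0.2821] F [ 0.1  0.2 -0.5] gap 0.502 grip 0.0 q [-0.38  0.34  0.57  1.73 -0.2   1.13  0.59]
(array([-2.1,  2.1, 72.1]), np.float64(0.0022356119933851833), np.float64(19.13))
[[263.16244543 224.95812211]]
```

View pics/w1b.png

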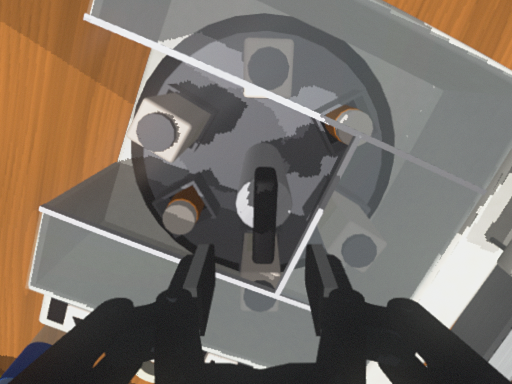

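The wrist view shows the bar upright in the image and centred at about (264,222), against a predicted (263,225), so it lines up with the fingers. I'll descend, grip and turn.

Request:
apply_moves(
  motion=[
    [0, [-2, 2, 30], [0, 0, 0]],
    [0, [0, 0, 30], [0, 0, 0]],
    [0, [0, 0, 12], [0, 0, 0]],
    [0, [0, 0, 0], [0, 0, 0]],
    [-1, [0, 0, 0], [0, 0, 0]],
    [-1, [0, 0, 0], [0, 0, 0]],
    [-1, [0, 0, 0], [0, 0, 0]],
    [-1, [0, 0, 0], [0, 0, 0]],
  ],
)

```text
t: 9.5
tcp_pos: [0.5877, -0.0779, 0.2119]
eef_rot: [[-0.326, 0.945, 0.002], [0.945, 0.326, 0.0], [-0.001, 0.002, -1.0]]
contact_force: [-1.0, 0.9, 5.4]
finger_gap: 0.157
grip_force: 59.6
```

Run:
```python
from h import *
st();print(rel([.587,-.0775,.21],28))
f=grab('wrist','w2');cv2.imwrite('pics/w2b.png',f['img'])
```

```text
t 9.5 tcp [ 0.5877 -0.0779  0.2119] F [-1.   0.9  5.4] gap 0.157 grip 59.6 q [-0.35  0.42  0.55  1.8  -0.26  0.99  0.64]
(array([ 0.6, -0.5,  1.9]), np.float64(-0.15656267543112343), np.float64(19.03))
```

Request:
apply_moves(
  motion=[
    [-1, [0, 0, 0], [0, 0, -0.07]],
    [-1, [0, 0, 0], [0, 0, -0.07]],
    [-1, [0, 0, 0], [0, 0, 0]],
    [-1, [0, 0, 0], [0, 0, 0]],
    [0, [0, 0, 0], [0, 0, 0]],
    [0, [0, 0, 0], [0, 0, 0]],
    [0, [0, 0, 0], [0, 0, 0]],
    [0, [0, 0, -30], [0, 0, 0]],
    [0, [0, 0, -40], [0, 0, 0]],
    [0, [0, 0, 0], [0, 0, 0]],
  ],
)

```text
t: 10.8
tcp_pos: [0.5886, -0.0782, 0.2836]
eef_rot: [[-0.454, 0.891, 0.006], [0.891, 0.454, 0.0], [-0.003, 0.005, -1.0]]
contact_force: [0.2, -0.0, 0.1]
finger_gap: 0.496
grip_force: 0.0
```

Run:
```python
from h import *
st()
f=grab('wrist','w3');cv2.imwrite('pics/w3b.png',f['img'])
for a in (0,3): 
    A=np.radians(-3.9+a); print(a,proj(f,[[.587-.09*np.cos(A),-.0775-.09*np.sin(A),.188]]))
```

```text
t 10.8 tcp [ 0.5886 -0.0782  0.2836] F [ 0.2 -0.   0.1] gap 0.496 grip 0.0 q [-0.35  0.34  0.54  1.72 -0.19  1.13  0.72]
0 [[147.34862043 128.81505395]]
3 [[144.69246919 134.67188319]]
```

View pics/w3b.png

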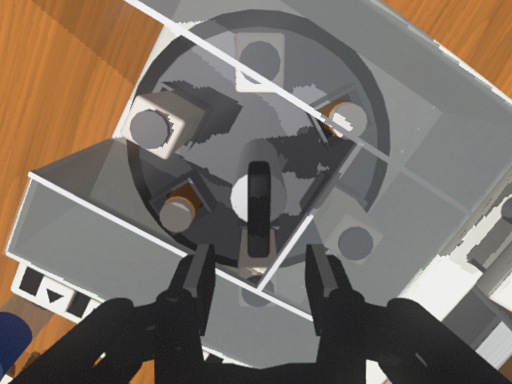

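The cap centre is at (150,130), within 3 px of the exact-port prediction, so the bottle is at the port.

Run:
```python
from h import *
f=load('w3');p=ray(f,[[150,130]],.188)[0];print(p);st()
print(rel([p[0],p[1],.28],86.1),rel([.497,-.0714,.28],86.1))
```

```text
[ 0.49919951 -0.07131684  0.188     ]
t 10.85 tcp [ 0.5875 -0.0778  0.2817] F [ 0.5 -0.5 -0.1] gap 0.498 grip 0.0 q [-0.35  0.34  0.54  1.72 -0.19  1.13  0.72]
(array([ 46. , -75.7,   1.4]), np.float64(-1.0307795477906492), np.float64(27.04)) (array([ 46.9, -77.7,   1.4]), np.float64(-1.0307795477906492), np.float64(27.04))
```

Request:
apply_moves(
  motion=[
    [0.3, [23, -38, 0], [0, 0, 0]],
    [0.3, [24, -38, 0], [0, 0, 0]],
    [0.3, [0, 0, 0], [0, 0, -0.172]],
    [0.3, [0, 0, 0], [0, 0, -0.172]],
    [0.3, [0, 0, 0], [0, 0, -0.172]],
    [0.3, [0, 0, 0], [0, 0, -0.172]],
    [0.3, [0, 0, 0], [0, 0, -0.172]],
    [0.3, [0, 0, 0], [0, 0, -0.172]],
    [0.3, [0, 0, 0], [0, 0, 0]],
  ],
)

```text
t: 11.98
tcp_pos: [0.4971, -0.0703, 0.2794]
eef_rot: [[-0.998, 0.069, -0.002], [0.069, 0.998, 0.0], [0.002, -0.0, -1.0]]
contact_force: [0.7, 0.5, -1.3]
finger_gap: 0.651
grip_force: 0.0
```

Run:
```python
from h import *
st();print(rel([.498,-.0713,.14],86.1))
```

```text
t 11.97 tcp [ 0.4971 -0.0703  0.2794] F [ 0.7  0.5 -1.3] gap 0.651 grip 0.0 q [-0.31  0.16  0.44  1.93 -0.08  1.07  1.66]
(array([ -1.3,  -0.9, 139.4]), np.float64(-0.0007032060249462996), np.float64(86.06))
```

Request:
apply_moves(
  motion=[
    [0.3, [-1, -1, 50], [0, 0, 0]],
    [0.3, [0, 0, 45], [0, 0, 0]],
    [0.3, [0, 0, 30], [0, 0, 0]],
    [0.3, [0, 0, 14], [0, 0, 0]],
    [0.3, [0, 0, 0], [0, 0, 0]],
    [-1, [0, 0, 0], [0, 0, 0]],
    [-1, [0, 0, 0], [0, 0, 0]],
    [-1, [0, 0, 0], [0, 0, 0]],
    [-1, [0, 0, 0], [0, 0, 0]],
  ],
)

```text
t: 13.1
tcp_pos: [0.4998, -0.0716, 0.1428]
eef_rot: [[-0.998, 0.067, 0.003], [0.067, 0.998, 0.0], [-0.003, 0.0, -1.0]]
contact_force: [0.4, -0.4, 6.8]
finger_gap: 0.392
grip_force: 59.8
```

Request:
apply_moves(
  motion=[
    [-1, [0, 0, -15], [0, 0, 0]],
    [-1, [0, 0, -30], [0, 0, 0]],
    [-1, [0, 0, -40], [0, 0, 0]],
    [-1, [0, 0, -40], [0, 0, 0]],
    [-1, [0, 0, -35], [0, 0, 0]],
    [-1, [0, 0, 0], [0, 0, 0]],
  ],
)

```text
t: 13.85
tcp_pos: [0.5001, -0.0718, 0.3049]
eef_rot: [[-0.998, 0.067, 0.006], [0.067, 0.998, 0.001], [-0.006, 0.001, -1.0]]
contact_force: [0.5, -0.1, -1.5]
finger_gap: 0.393
grip_force: 59.8
```

```bash
cat >> h.py <<'E'
def binfit(f):
    "fit bin rim corners: returns centre xy, long-axis angle deg, score"
    from scipy.optimize import minimize
    g=cv2.GaussianBlur(f['img'],(3,3),0).astype(float)
    dark=np.uint8((g.max(2)<115)&(g.max(2)-g.min(2)<22))
    def cost(p):
        c,s=np.cos(p[2]),np.sin(p[2])
        P=[[p[0]+x*c-y*s,p[1]+x*s+y*c,z] for x in(-.145,.145) for y in(-.085,.085) for z in(0,.11)]
        m=np.zeros(dark.shape,np.uint8); cv2.fillConvexPoly(m,cv2.convexHull(np.int32(proj(f,P)*16)),1,shift=4)
        w=dark[:, :190]; m=m[:, :190]
        return -(m*(2.*w-1)).sum()
    best=min((minimize(cost,[x,y,a],method='Nelder-Mead',options=dict(initial_simplex=np.array([x,y,a])+np.r_[np.zeros((1,3)),np.diag([.02,.02,.1])])) for x,y,a in[(.482,.38,.22),(.45,.38,.1),(.5,.4,.3)]),key=lambda r:r.fun)
    return best.x[:2].round(4),np.degrees(best.x[2]).round(1),best.fun
E
python3 - <<'E'
from h import *
st();f=grab('top','t2');print(binfit(load('top0')),binfit(f))
im=f['img'].copy(); cv2.imwrite('pics/t2b.png',cv2.resize(im,(800,600)))
E
```

```text
t 13.85 tcp [ 0.5001 -0.0718  0.3049] F [ 0.5 -0.1 -1.5] gap 0.393 grip 59.8 q [-0.33  0.14  0.45  1.89 -0.07  1.12  1.65]
(array([0.4826, 0.3919]), np.float64(9.2), np.float64(-5292.0)) (array([0.4844, 0.3932]), np.float64(8.8), np.float64(-521.0))
```

View pics/t2b.png

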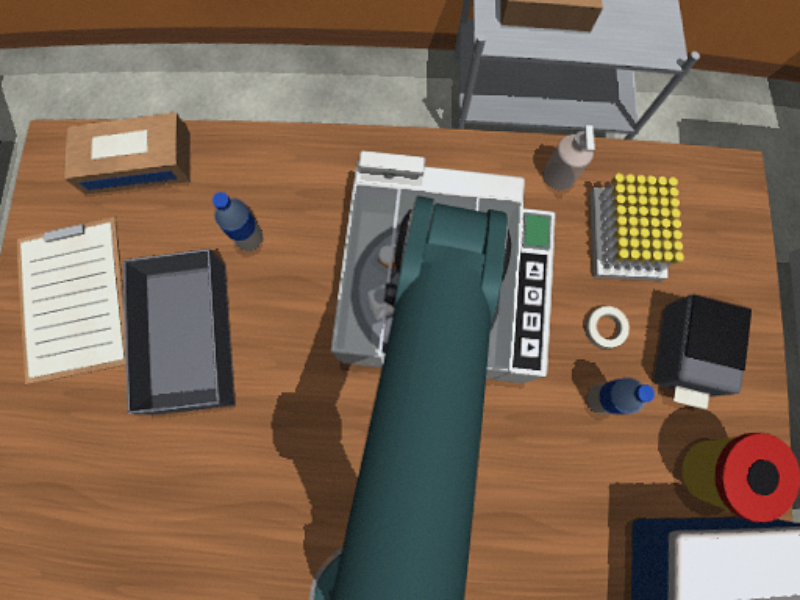

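Run:
```python
from h import *
f=load('t2');c=f['img'][150:275,70:160];cv2.imwrite('pics/t2c.png',cv2.resize(c,(432,600),interpolation=cv2.INTER_CUBIC))
```

```text
(no output)
```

View pics/t2c.png

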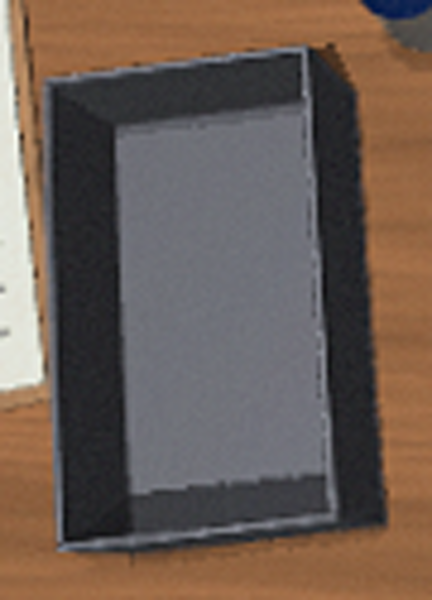

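Bin rim corners in the crop are (46,82), (306,47), (337,522) and (62,550).

```bash
cat >> h.py <<'E'
def rim(f,pts,off=(70,150),s=4.8):
    p=ray(f,np.array(pts)/s+np.array(off)-.4,.11)[:,:2]; c=p.mean(0); v=(p[1]+p[0]-p[2]-p[3])/2
    return p,c,np.degrees(np.arctan2(v[1],v[0])),np.linalg.norm(v)
E
python3 - <<'E'
from h import *
f=load('t2');p,c,a,L=rim(f,[(46,82),(306,47),(337,522),(62,550)]);print(p,c,a,L)
A=np.radians(a);u=np.array([np.cos(A),np.sin(A)])
for k in(.1,.033,-.033,-.1): print(k,c+k*u)
q=c+.1*u; print(rel([q[0],q[1],.30],a+90)); st()
E
```

```text
[[0.60988193 0.49672498]
 [0.63844932 0.33372446]
 [0.35454093 0.28404564]
 [0.32807993 0.44748307]] [0.48273803 0.39049454] 9.918523420153758 0.28714697887682994
0.1 [0.5812434 0.4077193]
0.033 [0.5152448  0.39617871]
-0.033 [0.45023126 0.38481037]
-0.1 [0.38423266 0.37326978]
(array([-50. , 483.7,   3.5]), np.float64(-0.24000484021232565), np.float64(86.17))
t 13.9 tcp [ 0.499  -0.0715  0.303 ] F [-0.1 -0.6 -1.3] gap 0.388 grip 59.8 q [-0.33  0.14  0.45  1.9  -0.07  1.12  1.65]
```

Request:
apply_moves(
  motion=[
    [-1, [-5.5, 50, 0], [0, 0, 0]],
    [-1, [-5.5, 54, 0], [0, 0, 0]],
    [-1, [-5.5, 54, 0], [0, 0, 0]],
    [-1, [-5.5, 54, 0], [0, 0, 0]],
    [-1, [-5.5, 54, 0], [0, 0, 0]],
    [-1, [-5.5, 54, 0], [0, 0, 0]],
    [-1, [-5.5, 54, 0], [0, 0, 0]],
    [-1, [-5.5, 54, 0], [0, 0, 0]],
    [-1, [-6, 55, 0], [0, 0, 0]],
    [-1, [0, 0, 0], [0, 0, 0]],
  ],
)

```text
t: 15.15
tcp_pos: [0.5781, 0.4124, 0.2978]
eef_rot: [[-0.998, 0.06, -0.005], [0.06, 0.998, -0.001], [0.005, -0.001, -1.0]]
contact_force: [0.2, -0.8, -0.7]
finger_gap: 0.394
grip_force: 59.9
```

Run:
```python
from h import *
st();print(rel([.581,.408,.078],86))
f=grab('scene','s2');c=f['img'][110:270,330:450];cv2.imwrite('pics/s2c.png',cv2.resize(c,(450,600),interpolation=cv2.INTER_CUBIC))
```

```text
t 15.15 tcp [0.5781 0.4124 0.2978] F [ 0.2 -0.8 -0.7] gap 0.394 grip 59.9 q [-0.81  0.53  0.22  1.37 -0.12  1.26  0.93]
(array([ -4.2,  -3.9, 219.7]), np.float64(0.01027266224862161), np.float64(86.59))
```

View pics/s2c.png

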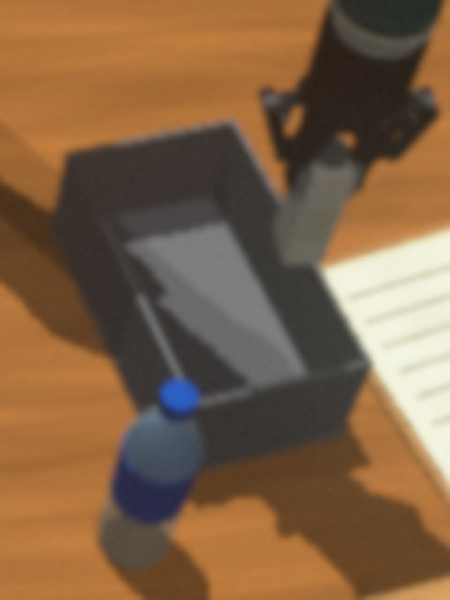

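The scene view shows the bottle held over the bin's far half. I'll lower it and release.

Request:
apply_moves(
  motion=[
    [-1, [-2, -4, 50], [0, 0, 0]],
    [-1, [0, 0, 55], [0, 0, 0]],
    [-1, [0, 0, 55], [0, 0, 0]],
    [-1, [0, 0, 40], [0, 0, 0]],
    [-1, [0, 0, 16], [0, 0, 0]],
    [-1, [0, 0, 0], [0, 0, 0]],
    [-1, [0, 0, 0], [0, 0, 0]],
  ],
)

```text
t: 16.08
tcp_pos: [0.584, 0.4034, 0.0878]
eef_rot: [[-0.998, 0.067, 0.003], [0.067, 0.998, 0.002], [-0.003, 0.002, -1.0]]
contact_force: [0.6, 0.6, -0.5]
finger_gap: 0.393
grip_force: 63.1
```

Request:
apply_moves(
  motion=[
    [0.1, [0, 0, 0], [0, 0, 0]],
    [0.1, [0, 0, 0], [0, 0, 0]],
    [0.1, [0, 0, -15], [0, 0, 0]],
    [0.1, [0, 0, -50], [0, 0, 0]],
    [0.1, [0, 0, -60], [0, 0, 0]],
    [0.1, [0, 0, -60], [0, 0, 0]],
    [0.1, [0, -20, -35], [0, 0, 0]],
    [0.1, [0, -50, 0], [0, 0, 0]],
  ],
)

```text
t: 17.08
tcp_pos: [0.5787, 0.3359, 0.3107]
eef_rot: [[-0.998, 0.062, 0.007], [0.062, 0.998, 0.006], [-0.007, 0.006, -1.0]]
contact_force: [0.5, -0.8, -0.5]
finger_gap: 0.549
grip_force: 0.0
```

Run:
```python
from h import *
st();print(rel([.587,-.0775,.285],27))
```

```text
t 17.07 tcp [0.5787 0.3359 0.3107] F [ 0.5 -0.8 -0.5] gap 0.549 grip 0.0 q [-0.75  0.43  0.24  1.48 -0.11  1.23  1.02]
(array([ -33.9, -412.2,   23.4]), np.float64(1.0372844250800524), np.float64(86.43))
```

Request:
apply_moves(
  motion=[
    [0, [-4, -50, 0], [0, 0, 0]],
    [0, [-4, -52, 0], [0, 0, 0]],
    [0, [-4, -52, 0], [0, 0, 0]],
    [0, [-4, -52, 0], [0, 0, 0]],
    [0, [-4, -52, 0], [0, 0, 0]],
    [0, [-4, -52, 0], [0, 0, 0]],
    [0, [-4, -52, 0], [0, 0, 0]],
    [0, [-4, -50, 20], [0, 0, 0]],
    [0, [0, 0, 0], [0, 0, 0.173]],
    [0, [0, 0, 0], [0, 0, 0.173]],
  ],
)

```text
t: 18.32
tcp_pos: [0.5822, -0.0813, 0.2866]
eef_rot: [[-0.913, 0.408, 0.001], [0.408, 0.913, 0.0], [-0.001, 0.001, -1.0]]
contact_force: [-0.3, 0.1, 0.4]
finger_gap: 0.5
grip_force: 0.0
```

Request:
apply_moves(
  motion=[
    [0, [0, 0, 0], [0, 0, 0.173]],
    [0, [0, 0, 0], [0, 0, 0.173]],
    [0, [0, 0, 0], [0, 0, 0.173]],
    [0, [0, 0, 0], [0, 0, 0.173]],
    [0, [0, 0, 0], [0, 0, 0]],
  ],
)

```text
t: 18.95
tcp_pos: [0.5825, -0.08, 0.2865]
eef_rot: [[-0.451, 0.892, 0.001], [0.892, 0.451, 0.0], [-0.0, 0.001, -1.0]]
contact_force: [0.8, 0.6, -0.8]
finger_gap: 0.501
grip_force: 0.0
```

Run:
```python
from h import *
st();print(rel([.587,-.0775,.21],27))
f=grab('top','t3');print(binfit(f));c=f['img'][150:275,70:160];cv2.imwrite('pics/t3c.png',cv2.resize(c,(432,600),interpolation=cv2.INTER_CUBIC))
```

```text
t 18.95 tcp [ 0.5825 -0.08    0.2865] F [ 0.8  0.6 -0.8] gap 0.501 grip 0.0 q [-0.39  0.34  0.59  1.73 -0.2   1.14  0.74]
(array([ 0.2,  5. , 76.5]), np.float64(-0.0032845607995271304), np.float64(26.81))
(array([0.4861, 0.394 ]), np.float64(9.9), np.float64(-768.0))
```

View pics/t3c.png

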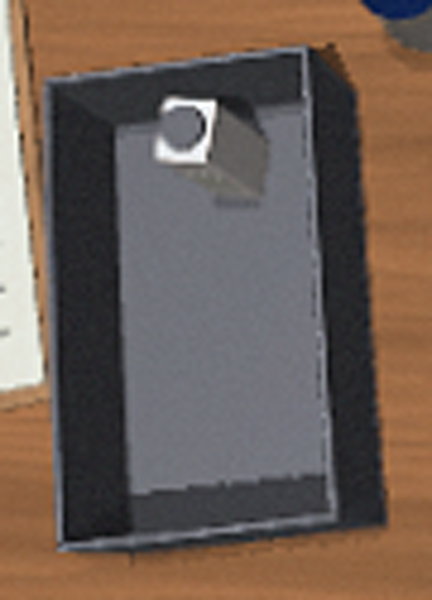

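Bottle 1 is standing in the bin. Next I'll grip the bar and turn +60°.

Request:
apply_moves(
  motion=[
    [0, [0, 5, 30], [0, 0, 0]],
    [0, [0, 0, 30], [0, 0, 0]],
    [0, [0, 0, 16], [0, 0, 0]],
    [0, [0, 0, 0], [0, 0, 0]],
    [-1, [0, 0, 0], [0, 0, 0]],
    [-1, [0, 0, 0], [0, 0, 0]],
    [-1, [0, 0, 0], [0, 0, 0]],
    [-1, [0, 0, 0], [0, 0, 0]],
  ],
)

```text
t: 20.0
tcp_pos: [0.5879, -0.078, 0.211]
eef_rot: [[-0.449, 0.893, 0.003], [0.893, 0.449, 0.0], [-0.001, 0.003, -1.0]]
contact_force: [0.4, -0.1, 5.5]
finger_gap: 0.147
grip_force: 60.7
```

Request:
apply_moves(
  motion=[
    [-1, [0, 0, 0], [0, 0, -0.1]],
    [-1, [0, 0, 0], [0, 0, -0.16]],
    [-1, [0, 0, 0], [0, 0, -0.16]],
    [-1, [0, 0, 0], [0, 0, -0.16]],
    [-1, [0, 0, 0], [0, 0, -0.16]],
    [-1, [0, 0, 0], [0, 0, -0.16]],
    [-1, [0, 0, 0], [0, 0, -0.147]],
    [-1, [0, 0, 0], [0, 0, 0]],
    [-1, [0, 0, 0], [0, 0, 0]],
  ],
)

```text
t: 21.12
tcp_pos: [0.5884, -0.077, 0.2109]
eef_rot: [[-0.998, 0.06, 0.004], [0.06, 0.998, 0.001], [-0.004, 0.001, -1.0]]
contact_force: [3.1, 3.1, 5.5]
finger_gap: 0.157
grip_force: 60.8
```

Run:
```python
from h import *
st();print(rel([.587,-.0775,.21],87))
```

```text
t 21.12 tcp [ 0.5884 -0.077   0.2109] F [3.1 3.1 5.5] gap 0.157 grip 60.8 q [-0.18  0.4   0.33  1.79 -0.15  0.98  1.72]
(array([ 1.4, -0.6,  0.9]), np.float64(-0.007810060046757035), np.float64(86.55))
```

Request:
apply_moves(
  motion=[
    [0.1, [0, 0, 0], [0, 0, 0]],
    [0.1, [0, 0, 0], [0, 0, 0]],
    [0.1, [0, 0, 0], [0, 0, 0]],
    [0.1, [0, 0, -30], [0, 0, 0]],
    [0.3, [0, 0, -42], [0, 0, 0]],
    [0.3, [45, 0, 0], [0, 0, 0]],
    [0.3, [45, 0, 0], [0, 0, 0]],
    [0.3, [0, 0, 0], [0, 0, 0]],
  ],
)

```text
t: 22.12
tcp_pos: [0.4942, -0.0728, 0.2815]
eef_rot: [[-0.998, 0.059, -0.001], [0.059, 0.998, 0.001], [0.001, 0.001, -1.0]]
contact_force: [0.2, -0.2, -0.2]
finger_gap: 0.655
grip_force: 0.0
```

Run:
```python
from h import *
st();print(rel([.4985,-.0715,.14],86.1))
f=grab('wrist','w4');cv2.imwrite('pics/w4b.png',f['img']); print(proj(f,[[.4985,-.0715,.188]]))
```

```text
t 22.12 tcp [ 0.4942 -0.0728  0.2815] F [ 0.2 -0.2 -0.2] gap 0.655 grip 0.0 q [-0.23  0.15  0.35  1.93 -0.06  1.07  1.65]
(array([ -4.4,   1.4, 141.5]), np.float64(0.009098340528851072), np.float64(86.62))
[[262.48088627 199.67540302]]
```

View pics/w4b.png

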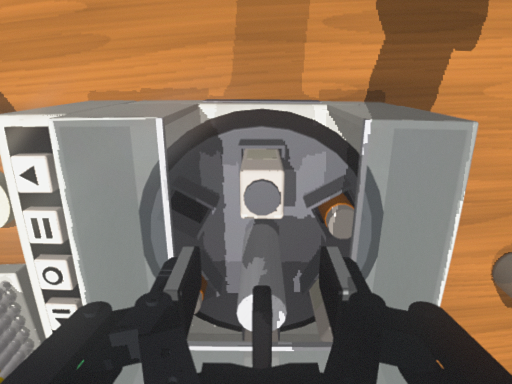

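The second bottle's cap is at (263,197), as predicted. I'll grasp it.

Request:
apply_moves(
  motion=[
    [0.3, [-4, 1, 50], [0, 0, 0]],
    [0.3, [0, 0, 45], [0, 0, 0]],
    [0.3, [0, 0, 30], [0, 0, 0]],
    [0.3, [0, 0, 16], [0, 0, 0]],
    [0.3, [0, 0, 0], [0, 0, 0]],
    [-1, [0, 0, 0], [0, 0, 0]],
    [-1, [0, 0, 0], [0, 0, 0]],
    [-1, [0, 0, 0], [0, 0, 0]],
    [-1, [0, 0, 0], [0, 0, 0]],
  ],
)

```text
t: 23.3
tcp_pos: [0.5022, -0.072, 0.1418]
eef_rot: [[-0.998, 0.058, 0.003], [0.058, 0.998, 0.0], [-0.003, 0.0, -1.0]]
contact_force: [-0.1, 0.2, 7.2]
finger_gap: 0.386
grip_force: 60.0
```

Request:
apply_moves(
  motion=[
    [-1, [0, 0, -15], [0, 0, 0]],
    [-1, [0, 0, -30], [0, 0, 0]],
    [-1, [0, 0, -40], [0, 0, 0]],
    [-1, [0, 0, -40], [0, 0, 0]],
    [-1, [0, 0, -35], [0, 0, 0]],
    [-1, [0, 0, 0], [0, 0, 0]],
  ],
)

```text
t: 24.05
tcp_pos: [0.5022, -0.0722, 0.3039]
eef_rot: [[-0.998, 0.058, 0.006], [0.058, 0.998, 0.0], [-0.006, 0.001, -1.0]]
contact_force: [-0.7, -0.0, -0.8]
finger_gap: 0.39
grip_force: 59.9
```

Run:
```python
from h import *
st();f=grab('top','t4');print(binfit(f),rel([.515,.397,.30]))
```

```text
t 24.05 tcp [ 0.5022 -0.0722  0.3039] F [-0.7 -0.  -0.8] gap 0.39 grip 59.9 q [-0.24  0.14  0.36  1.89 -0.06  1.12  1.65]
(array([0.4844, 0.3932]), np.float64(8.8), np.float64(-891.0)) (array([ 13.3, 469. ,   2.1]), None, np.float64(86.68))
```

Request:
apply_moves(
  motion=[
    [-1, [1.5, 52, 0], [0, 0, 0]],
    [-1, [1.5, 52, 0], [0, 0, 0]],
    [-1, [1.5, 52, 0], [0, 0, 0]],
    [-1, [1.5, 52, 0], [0, 0, 0]],
    [-1, [1.5, 52, 0], [0, 0, 0]],
    [-1, [1.5, 52, 0], [0, 0, 0]],
    [-1, [1.5, 52, 0], [0, 0, 0]],
    [-1, [1.5, 52, 0], [0, 0, 0]],
    [-1, [1.5, 52, 0], [0, 0, 0]],
    [-1, [0, 0, 0], [0, 0, 0]],
  ],
)

```text
t: 25.35
tcp_pos: [0.5116, 0.4007, 0.2976]
eef_rot: [[-0.999, 0.051, -0.004], [0.051, 0.999, -0.001], [0.004, -0.001, -1.0]]
contact_force: [-0.5, -0.2, -0.9]
finger_gap: 0.392
grip_force: 60.0
```

Run:
```python
from h import *
st();f=grab('top','t5');print(binfit(f),rel([.515,.397,.078]))
a=load('t3')['img'][150:275,70:160].astype(int);b=f['img'][150:275,70:160].astype(int); print(abs(a-b).mean())
```

```text
t 25.35 tcp [0.5116 0.4007 0.2976] F [-0.5 -0.2 -0.9] gap 0.392 grip 60.0 q [-0.78  0.41  0.09  1.53 -0.04  1.2   0.84]
(array([0.4856, 0.395 ]), np.float64(10.7), np.float64(-5469.0)) (array([-2.9e+00,  1.0e-01,  2.2e+02]), None, np.float64(86.9))
23.478725925925925
```

Request:
apply_moves(
  motion=[
    [-1, [-1, -3, 50], [0, 0, 0]],
    [-1, [0, 0, 55], [0, 0, 0]],
    [-1, [0, 0, 55], [0, 0, 0]],
    [-1, [0, 0, 40], [0, 0, 0]],
    [-1, [0, 0, 22], [0, 0, 0]],
    [-1, [0, 0, 0], [0, 0, 0]],
    [-1, [0, 0, 0], [0, 0, 0]],
  ],
)

```text
t: 26.28
tcp_pos: [0.5161, 0.3924, 0.0794]
eef_rot: [[-0.998, 0.059, 0.001], [0.059, 0.998, 0.0], [-0.001, 0.0, -1.0]]
contact_force: [-0.1, 0.0, -0.2]
finger_gap: 0.396
grip_force: 60.1
```

Request:
apply_moves(
  motion=[
    [0.1, [0, 0, 0], [0, 0, 0]],
    [0.1, [0, 0, 0], [0, 0, 0]],
    [0.1, [0, 0, -15], [0, 0, 0]],
    [0.1, [0, 0, -50], [0, 0, 0]],
    [0.1, [0, 0, -60], [0, 0, 0]],
    [0.1, [0, 0, -60], [0, 0, 0]],
    [0.1, [0, -20, -35], [0, 0, 0]],
    [0.1, [0, -50, 0], [0, 0, 0]],
  ],
)

```text
t: 27.28
tcp_pos: [0.5122, 0.3258, 0.3036]
eef_rot: [[-0.999, 0.054, 0.007], [0.054, 0.999, 0.006], [-0.006, 0.006, -1.0]]
contact_force: [0.4, -1.0, -1.2]
finger_gap: 0.547
grip_force: 0.0
```

Run:
```python
from h import *
st();print(rel([.587,-.0775,.285],87))
```

```text
t 27.27 tcp [0.5122 0.3258 0.3036] F [ 0.4 -1.  -1.2] gap 0.547 grip 0.0 q [-0.71  0.32  0.11  1.65 -0.04  1.16  0.93]
(array([ -96.2, -398.8,   16.6]), np.float64(-0.0011784517580966135), np.float64(86.93))
```

Request:
apply_moves(
  motion=[
    [0, [-12, -50, 2], [0, 0, 0]],
    [0, [-12, -50, 2], [0, 0, 0]],
    [0, [-12, -50, 2], [0, 0, 0]],
    [0, [-12, -50, 2], [0, 0, 0]],
    [0, [-12, -50, 2], [0, 0, 0]],
    [0, [-12, -50, 2], [0, 0, 0]],
    [0, [-12, -50, 2], [0, 0, 0]],
    [0, [-12, -50, 2], [0, 0, 0]],
    [0, [0, 0, 0], [0, 0, 0.18]],
    [0, [0, 0, 0], [0, 0, 0.18]],
  ],
)

```text
t: 28.52
tcp_pos: [0.5841, -0.0828, 0.2838]
eef_rot: [[-0.911, 0.413, 0.001], [0.413, 0.911, 0.0], [-0.001, 0.001, -1.0]]
contact_force: [-0.1, 0.8, -0.9]
finger_gap: 0.5
grip_force: 0.0
```

Request:
apply_moves(
  motion=[
    [0, [0, 0, 0], [0, 0, 0.18]],
    [0, [0, 0, 0], [0, 0, 0.18]],
    [0, [0, 0, 0], [0, 0, 0.18]],
    [0, [0, 0, 0], [0, 0, 0.18]],
    [0, [0, 0, 0], [0, 0, 0.18]],
    [0, [0, 0, 0], [0, 0, 0.18]],
    [0, [0, 0, 0], [0, 0, 0.18]],
    [0, [0, 0, 0], [0, 0, 0.18]],
    [0, [0, 0, 0], [0, 0, 0.18]],
    [0, [0, 0, 0], [0, 0, 0.18]],
  ],
)

```text
t: 29.78
tcp_pos: [0.5841, -0.0815, 0.2838]
eef_rot: [[0.607, 0.794, 0.001], [0.794, -0.607, 0.001], [0.002, 0.0, -1.0]]
contact_force: [-0.2, 0.0, -0.9]
finger_gap: 0.499
grip_force: 0.0
```

Request:
apply_moves(
  motion=[
    [0, [0, 0, 0], [0, 0, 0.18]],
    [0, [0, 0, 0], [0, 0, 0.18]],
    [0, [0, 0, 0], [0, 0, 0.18]],
    [0, [0, 0, 0], [0, 0, 0.18]],
    [0, [0, 0, 0], [0, 0, 0.18]],
    [0, [0, 0, 0], [0, 0, 0.08]],
    [0, [0, 0, 0], [0, 0, 0]],
  ],
)

```text
t: 30.65
tcp_pos: [0.5842, -0.0814, 0.2834]
eef_rot: [[0.999, -0.055, 0.001], [-0.055, -0.999, 0.001], [0.001, -0.001, -1.0]]
contact_force: [0.4, -0.9, 0.1]
finger_gap: 0.501
grip_force: 0.0
```

Run:
```python
from h import *
st();print(rel([.587,-.0775,.21],86.7))
f=grab('top','t6');print(binfit(f))
```

```text
t 30.65 tcp [ 0.5842 -0.0814  0.2834] F [ 0.4 -0.9  0.1] gap 0.501 grip 0.0 q [-0.62  0.42  0.94  1.74 -0.37  1.16 -1.2 ]
(array([ 2.5, -4. , 73.4]), np.float64(0.002835305561925756), np.float64(-93.14))
(array([0.4855, 0.3924]), np.float64(10.4), np.float64(-1300.0))
```

Request:
apply_moves(
  motion=[
    [0, [2.5, -4, 30], [0, 0, 0]],
    [0, [0, 0, 30], [0, 0, 0]],
    [0, [0, 0, 13], [0, 0, 0]],
    [0, [0, 0, 0], [0, 0, 0]],
    [-1, [0, 0, 0], [0, 0, 0]],
    [-1, [0, 0, 0], [0, 0, 0]],
    [-1, [0, 0, 0], [0, 0, 0]],
    [-1, [0, 0, 0], [0, 0, 0]],
  ],
)

```text
t: 31.7
tcp_pos: [0.5876, -0.077, 0.2109]
eef_rot: [[0.998, -0.055, 0.002], [-0.055, -0.998, 0.002], [0.002, -0.002, -1.0]]
contact_force: [-1.5, 3.2, 6.3]
finger_gap: 0.151
grip_force: 59.6
```

Request:
apply_moves(
  motion=[
    [-1, [0, 0, 0], [0, 0, -0.1]],
    [-1, [0, 0, 0], [0, 0, -0.16]],
    [-1, [0, 0, 0], [0, 0, -0.16]],
    [-1, [0, 0, 0], [0, 0, -0.16]],
    [-1, [0, 0, 0], [0, 0, -0.16]],
    [-1, [0, 0, 0], [0, 0, -0.16]],
    [-1, [0, 0, 0], [0, 0, -0.16]],
    [-1, [0, 0, 0], [0, 0, -0.16]],
    [-1, [0, 0, 0], [0, 0, -0.16]],
    [-1, [0, 0, 0], [0, 0, -0.16]],
  ],
)

```text
t: 32.95
tcp_pos: [0.5874, -0.0767, 0.2109]
eef_rot: [[0.081, 0.997, 0.002], [0.997, -0.081, 0.002], [0.002, 0.001, -1.0]]
contact_force: [-1.3, 3.0, 3.9]
finger_gap: 0.158
grip_force: 59.4
```

Run:
```python
from h import *
st();print(rel([.587,-.0775,.21],26.9))
```

```text
t 32.95 tcp [ 0.5874 -0.0767  0.2109] F [-1.3  3.   3.9] gap 0.158 grip 59.4 q [-0.32  0.42  0.51  1.8  -0.24  0.99  0.21]
(array([-0.8, -0.3,  0.9]), np.float64(-0.5507019362831367), np.float64(-4.65))
```

Request:
apply_moves(
  motion=[
    [-1, [0, 0, 0], [0, 0, -0.16]],
    [-1, [0, 0, 0], [0, 0, -0.16]],
    [-1, [0, 0, 0], [0, 0, -0.16]],
    [-1, [0, 0, 0], [0, 0, -0.07]],
    [-1, [0, 0, 0], [0, 0, 0]],
    [-1, [0, 0, 0], [0, 0, 0]],
  ],
)

```text
t: 33.7
tcp_pos: [0.5872, -0.0767, 0.2109]
eef_rot: [[-0.447, 0.894, 0.001], [0.894, 0.447, 0.002], [0.001, 0.002, -1.0]]
contact_force: [-1.8, 2.8, 5.6]
finger_gap: 0.155
grip_force: 59.5
```

Request:
apply_moves(
  motion=[
    [0.1, [0, 0, 0], [0, 0, 0]],
    [0.1, [0, 0, 0], [0, 0, 0]],
    [0.1, [0, 0, 0], [0, 0, 0]],
    [0.1, [0, 0, -30], [0, 0, 0]],
    [0.3, [0, 0, -42], [0, 0, 0]],
    [0.3, [0, 0, 0], [0, 0, 0]],
  ],
)

```text
t: 34.45
tcp_pos: [0.5888, -0.0786, 0.285]
eef_rot: [[-0.446, 0.895, 0.007], [0.895, 0.446, -0.0], [-0.003, 0.006, -1.0]]
contact_force: [0.4, -0.3, -0.1]
finger_gap: 0.648
grip_force: 0.0
```

Run:
```python
from h import *
st();print(rel([.500,-.0715,.28],86.1))
f=grab('wrist','w5');cv2.imwrite('pics/w5b.png',f['img'])
for a in (0,3): 
    A=np.radians(-3.9+a); print(a,proj(f,[[.5885-.09*np.cos(A),-.0775-.09*np.sin(A),.188]]))
w=load('w3')['img'].astype(float);d=f['img'].astype(float)
print(np.abs(w-d)[90:170,110:200].mean())
```

```text
t 34.45 tcp [ 0.5888 -0.0786  0.285 ] F [ 0.4 -0.3 -0.1] gap 0.648 grip 0.0 q [-0.25  0.33  0.41  1.71 -0.14  1.12  0.67]
(array([ 45.9, -76.3,   4.3]), np.float64(-1.040249437179282), np.float64(26.5))
0 [[149.24428444 129.91997844]]
3 [[146.65048933 135.7642503 ]]
2.8203703703703704
```

View pics/w5b.png

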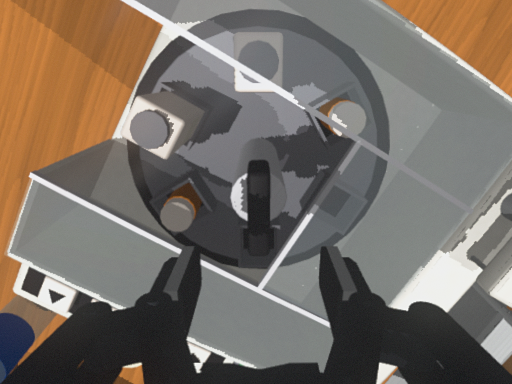

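The third bottle's cap is at (150,130), so it is at the port. The next one is 60° away, at (260,62).

Request:
apply_moves(
  motion=[
    [0.3, [23, -38, 2], [0, 0, 0]],
    [0.3, [23, -38, 2], [0, 0, 0]],
    [0.3, [0, 0, 0], [0, 0, -0.174]],
    [0.3, [0, 0, 0], [0, 0, -0.174]],
    [0.3, [0, 0, 0], [0, 0, -0.174]],
    [0.3, [0, 0, 0], [0, 0, -0.174]],
    [0.3, [0, 0, 0], [0, 0, -0.174]],
    [0.3, [0, 0, 0], [0, 0, -0.17]],
    [0.3, [0, 0, 0], [0, 0, 0]],
  ],
)

```text
t: 35.62
tcp_pos: [0.4976, -0.0707, 0.2764]
eef_rot: [[-0.998, 0.07, -0.002], [0.07, 0.998, 0.0], [0.002, -0.0, -1.0]]
contact_force: [-0.6, -0.3, -0.4]
finger_gap: 0.648
grip_force: 0.0
```

Run:
```python
from h import *
st();print(rel([.4995,-.0715,.14],86.1))
```

```text
t 35.62 tcp [ 0.4976 -0.0707  0.2764] F [-0.6 -0.3 -0.4] gap 0.648 grip 0.0 q [-0.19  0.17  0.3   1.92 -0.06  1.06  1.63]
(array([ -2.3,  -0.7, 136.3]), np.float64(-0.0018008601004856958), np.float64(86.0))
```

Request:
apply_moves(
  motion=[
    [0.3, [-1, -1, 50], [0, 0, 0]],
    [0.3, [0, 0, 45], [0, 0, 0]],
    [0.3, [0, 0, 30], [0, 0, 0]],
    [0.3, [0, 0, 11], [0, 0, 0]],
    [0.3, [0, 0, 0], [0, 0, 0]],
    [-1, [0, 0, 0], [0, 0, 0]],
    [-1, [0, 0, 0], [0, 0, 0]],
    [-1, [0, 0, 0], [0, 0, 0]],
    [-1, [0, 0, 0], [0, 0, 0]],
  ],
)

```text
t: 36.75
tcp_pos: [0.5003, -0.0717, 0.1429]
eef_rot: [[-0.998, 0.068, 0.003], [0.068, 0.998, 0.0], [-0.003, 0.0, -1.0]]
contact_force: [-0.2, 0.1, 7.0]
finger_gap: 0.389
grip_force: 60.0
```

Request:
apply_moves(
  motion=[
    [-1, [0, 0, -15], [0, 0, 0]],
    [-1, [0, 0, -30], [0, 0, 0]],
    [-1, [0, 0, -40], [0, 0, 0]],
    [-1, [0, 0, -40], [0, 0, 0]],
    [-1, [0, 0, -35], [0, 0, 0]],
    [-1, [0, 0, 0], [0, 0, 0]],
  ],
)

```text
t: 37.5
tcp_pos: [0.5005, -0.072, 0.3049]
eef_rot: [[-0.998, 0.068, 0.006], [0.068, 0.998, 0.0], [-0.006, 0.001, -1.0]]
contact_force: [0.1, 0.3, -1.9]
finger_gap: 0.391
grip_force: 60.0
```

Run:
```python
from h import *
st();f=grab('top','t7');print(binfit(f),rel([.45,.385,.30]))
```

```text
t 37.5 tcp [ 0.5005 -0.072   0.3049] F [ 0.1  0.3 -1.9] gap 0.391 grip 60.0 q [-0.2   0.14  0.31  1.89 -0.05  1.12  1.63]
(array([0.4844, 0.3932]), np.float64(8.8), np.float64(-1433.0)) (array([ 80.3, 452.4,   2.9]), None, np.float64(86.11))
```

Request:
apply_moves(
  motion=[
    [-1, [9, 50, 0], [0, 0, 0]],
    [-1, [9, 50, 0], [0, 0, 0]],
    [-1, [9, 50, 0], [0, 0, 0]],
    [-1, [9, 50, 0], [0, 0, 0]],
    [-1, [9, 50, 0], [0, 0, 0]],
    [-1, [9, 50, 0], [0, 0, 0]],
    [-1, [9, 50, 0], [0, 0, 0]],
    [-1, [9, 50, 0], [0, 0, 0]],
    [-1, [8, 52, 0], [0, 0, 0]],
    [-1, [0, 0, 0], [0, 0, 0]],
  ],
)

```text
t: 38.8
tcp_pos: [0.4469, 0.3888, 0.2992]
eef_rot: [[-0.998, 0.061, -0.004], [0.061, 0.998, -0.001], [0.004, -0.001, -1.0]]
contact_force: [0.4, -0.3, -0.6]
finger_gap: 0.391
grip_force: 60.2
```

Run:
```python
from h import *
st();f=grab('top','t8');print(binfit(f),rel([.45,.385,.078]))
```

```text
t 38.8 tcp [0.4469 0.3888 0.2992] F [ 0.4 -0.3 -0.6] gap 0.391 grip 60.2 q [-0.76  0.31 -0.01  1.67  0.    1.16  0.74]
(array([0.4836, 0.3933]), np.float64(9.8), np.float64(-5453.0)) (array([-2.400e+00, -2.000e-01,  2.213e+02]), None, np.float64(86.33))
```

Request:
apply_moves(
  motion=[
    [-1, [0, -2, 50], [0, 0, 0]],
    [-1, [0, 0, 55], [0, 0, 0]],
    [-1, [0, 0, 55], [0, 0, 0]],
    [-1, [0, 0, 40], [0, 0, 0]],
    [-1, [0, 0, 22], [0, 0, 0]],
    [-1, [0, 0, 0], [0, 0, 0]],
    [-1, [0, 0, 0], [0, 0, 0]],
  ],
)

```text
t: 39.72
tcp_pos: [0.4506, 0.3821, 0.0803]
eef_rot: [[-0.998, 0.069, 0.001], [0.069, 0.998, 0.0], [-0.001, 0.0, -1.0]]
contact_force: [0.1, 0.0, -1.0]
finger_gap: 0.392
grip_force: 60.2
```

Request:
apply_moves(
  motion=[
    [0.1, [0, 0, 0], [0, 0, 0]],
    [0.1, [0, 0, 0], [0, 0, 0]],
    [0.1, [0, 0, -15], [0, 0, 0]],
    [0.1, [0, 0, -50], [0, 0, 0]],
    [0.1, [0, 0, -60], [0, 0, 0]],
    [0.1, [0, 0, -60], [0, 0, 0]],
    [0.1, [0, -20, -35], [0, 0, 0]],
    [0.1, [0, -50, 0], [0, 0, 0]],
  ],
)

```text
t: 40.72
tcp_pos: [0.446, 0.3151, 0.3043]
eef_rot: [[-0.998, 0.064, 0.007], [0.064, 0.998, 0.006], [-0.006, 0.007, -1.0]]
contact_force: [0.5, -0.6, -0.3]
finger_gap: 0.556
grip_force: 0.0
```

Run:
```python
from h import *
st();print(rel([.587,-.0775,.285],26.7))
```

```text
t 40.73 tcp [0.446  0.3151 0.3043] F [ 0.5 -0.6 -0.3] gap 0.556 grip 0.0 q [-0.69  0.22  0.01  1.78 -0.    1.13  0.83]
(array([-165.7, -382.9,   17.8]), np.float64(1.0407910359302943), np.float64(86.33))
```

Request:
apply_moves(
  motion=[
    [0, [-20, -48, 2], [0, 0, 0]],
    [0, [-21, -48, 2], [0, 0, 0]],
    [0, [-21, -48, 2], [0, 0, 0]],
    [0, [-21, -48, 2], [0, 0, 0]],
    [0, [-21, -48, 2], [0, 0, 0]],
    [0, [-21, -48, 2], [0, 0, 0]],
    [0, [-21, -48, 2], [0, 0, 0]],
    [0, [-20, -47, 2], [0, 0, 0]],
    [0, [0, 0, 0], [0, 0, 0.173]],
    [0, [0, 0, 0], [0, 0, 0.173]],
  ],
)

```text
t: 41.98
tcp_pos: [0.5848, -0.0815, 0.2847]
eef_rot: [[-0.913, 0.409, 0.001], [0.409, 0.913, 0.0], [-0.001, 0.001, -1.0]]
contact_force: [-1.0, -0.1, -0.3]
finger_gap: 0.502
grip_force: 0.0
```

Request:
apply_moves(
  motion=[
    [0, [0, 0, 0], [0, 0, 0.173]],
    [0, [0, 0, 0], [0, 0, 0.173]],
    [0, [0, 0, 0], [0, 0, 0.173]],
    [0, [0, 0, 0], [0, 0, 0.173]],
    [0, [0, 0, 0], [0, 0, 0]],
  ],
)

```text
t: 42.6
tcp_pos: [0.5849, -0.0803, 0.2846]
eef_rot: [[-0.45, 0.893, 0.001], [0.893, 0.45, 0.0], [-0.0, 0.001, -1.0]]
contact_force: [0.3, 0.2, 0.0]
finger_gap: 0.501
grip_force: 0.0
```

Run:
```python
from h import *
st();print(rel([.587,-.0775,.21],26.7))
f=grab('top','t9');print(binfit(f))
```

```text
t 42.6 tcp [ 0.5849 -0.0803  0.2846] F [0.3 0.2 0. ] gap 0.501 grip 0.0 q [-0.28  0.33  0.45  1.72 -0.16  1.13  0.69]
(array([ 1.6,  3. , 74.6]), np.float64(0.0011668472218106314), np.float64(26.77))
(array([0.4712, 0.3862]), np.float64(9.5), np.float64(-1754.0))
```

Request:
apply_moves(
  motion=[
    [0, [1.5, 3, 30], [0, 0, 0]],
    [0, [0, 0, 30], [0, 0, 0]],
    [0, [0, 0, 14], [0, 0, 0]],
    [0, [0, 0, 0], [0, 0, 0]],
    [-1, [0, 0, 0], [0, 0, 0]],
    [-1, [0, 0, 0], [0, 0, 0]],
    [-1, [0, 0, 0], [0, 0, 0]],
    [-1, [0, 0, 0], [0, 0, 0]],
  ],
)

```text
t: 43.65
tcp_pos: [0.5879, -0.0779, 0.211]
eef_rot: [[-0.449, 0.894, 0.003], [0.894, 0.449, 0.0], [-0.001, 0.003, -1.0]]
contact_force: [0.2, 0.5, 6.1]
finger_gap: 0.156
grip_force: 61.2
```

Request:
apply_moves(
  motion=[
    [-1, [0, 0, 0], [0, 0, -0.1]],
    [-1, [0, 0, 0], [0, 0, -0.16]],
    [-1, [0, 0, 0], [0, 0, -0.16]],
    [-1, [0, 0, 0], [0, 0, -0.16]],
    [-1, [0, 0, 0], [0, 0, -0.16]],
    [-1, [0, 0, 0], [0, 0, -0.16]],
    [-1, [0, 0, 0], [0, 0, -0.147]],
    [-1, [0, 0, 0], [0, 0, 0]],
    [-1, [0, 0, 0], [0, 0, 0]],
  ],
)

```text
t: 44.78
tcp_pos: [0.5884, -0.077, 0.211]
eef_rot: [[-0.998, 0.061, 0.004], [0.061, 0.998, 0.001], [-0.004, 0.001, -1.0]]
contact_force: [2.6, 2.3, 5.8]
finger_gap: 0.15
grip_force: 61.4
```

Request:
apply_moves(
  motion=[
    [0.1, [0, 0, 0], [0, 0, 0]],
    [0.1, [0, 0, 0], [0, 0, 0]],
    [0.1, [0, 0, 0], [0, 0, 0]],
    [0.1, [0, 0, -30], [0, 0, 0]],
    [0.3, [0, 0, -42], [0, 0, 0]],
    [0.3, [45, 0, 0], [0, 0, 0]],
    [0.3, [42, 0, 0], [0, 0, 0]],
    [0.3, [0, 0, 0], [0, 0, 0]],
  ],
)

```text
t: 45.78
tcp_pos: [0.4975, -0.0728, 0.2816]
eef_rot: [[-0.998, 0.06, -0.001], [0.06, 0.998, 0.001], [0.001, 0.001, -1.0]]
contact_force: [1.0, 0.8, 0.6]
finger_gap: 0.648
grip_force: 0.0
```

Run:
```python
from h import *
st();print(rel([.4995,-.0715,.14],86.1))
f=grab('wrist','w6');t=grab('top','t10'); a=load('w4'); print(proj(f,[[.499,-.0715,.188]]))
c=t['img'][150:275,70:160];r=cv2.resize(c,(432,600),interpolation=cv2.INTER_CUBIC); r2=cv2.resize(f['img'][100:330,150:370],(360,376))
im=np.zeros((600,792,3),np.uint8);im[:,:432]=r;im[:376,432:]=r2;cv2.imwrite('pics/m10.png',im)
```

```text
t 45.77 tcp [ 0.4975 -0.0728  0.2816] F [1.  0.8 0.6] gap 0.648 grip 0.0 q [-0.12  0.16  0.22  1.91 -0.04  1.07  1.63]
(array([ -2. ,   1.4, 141.6]), np.float64(0.008196131417094193), np.float64(86.57))
[[262.43413575 195.99454763]]
```

View pics/m10.png

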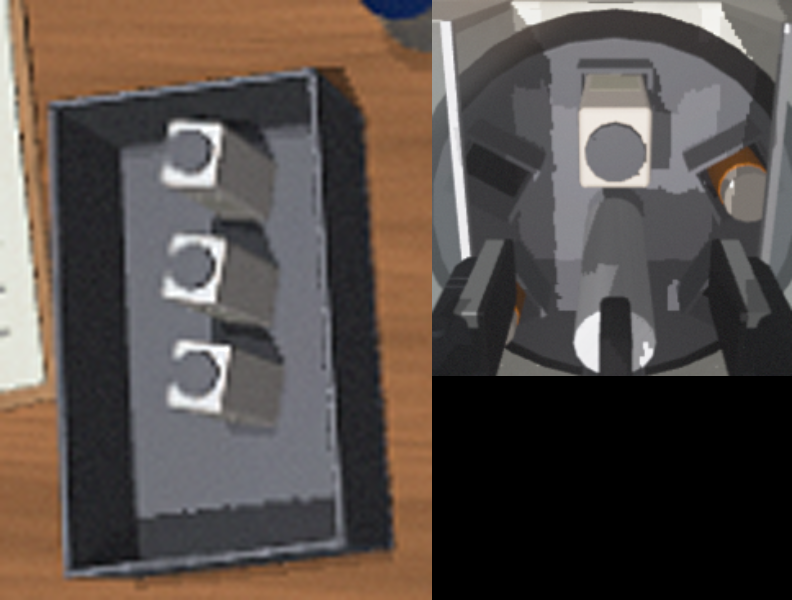

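The bin has been knocked about 13 mm towards the robot, and its three bottles are still standing. Its rim corners are now (50,107), (315,70), (344,545) and (70,575). The fourth bottle is centred at the port, so I'll grasp it.

Request:
apply_moves(
  motion=[
    [0.3, [-1, 1, 50], [0, 0, 0]],
    [0.3, [0, 0, 45], [0, 0, 0]],
    [0.3, [0, 0, 30], [0, 0, 0]],
    [0.3, [0, 0, 16], [0, 0, 0]],
    [0.3, [0, 0, 0], [0, 0, 0]],
    [-1, [0, 0, 0], [0, 0, 0]],
    [-1, [0, 0, 0], [0, 0, 0]],
    [-1, [0, 0, 0], [0, 0, 0]],
    [-1, [0, 0, 0], [0, 0, 0]],
  ],
)

```text
t: 47.0
tcp_pos: [0.5022, -0.0719, 0.1418]
eef_rot: [[-0.998, 0.059, 0.003], [0.059, 0.998, -0.0], [-0.003, 0.0, -1.0]]
contact_force: [0.6, -0.0, 7.2]
finger_gap: 0.389
grip_force: 60.0
```

Request:
apply_moves(
  motion=[
    [-1, [0, 0, -15], [0, 0, 0]],
    [-1, [0, 0, -30], [0, 0, 0]],
    [-1, [0, 0, -40], [0, 0, 0]],
    [-1, [0, 0, -40], [0, 0, 0]],
    [-1, [0, 0, -35], [0, 0, 0]],
    [-1, [0, 0, 0], [0, 0, 0]],
  ],
)

```text
t: 47.75
tcp_pos: [0.5022, -0.072, 0.3039]
eef_rot: [[-0.998, 0.059, 0.006], [0.059, 0.998, 0.0], [-0.006, 0.0, -1.0]]
contact_force: [0.7, -0.0, -0.8]
finger_gap: 0.396
grip_force: 60.0
```

Run:
```python
from h import *
st();f=load('t10');p,c,a,L=rim(f,[(50,107),(315,70),(344,545),(70,575)]);print(c,a,L)
A=np.radians(a);q=c-.09*np.array([np.cos(A),np.sin(A)]);print(q,np.linalg.norm(q),rel([*q,.30]))
print(ray(f,np.array([[197,378]])/4.8+[70,150]-.4,.119))
```

```text
t 47.75 tcp [ 0.5022 -0.072   0.3039] F [ 0.7 -0.  -0.8] gap 0.396 grip 60.0 q [-0.12  0.14  0.22  1.88 -0.04  1.12  1.63]
[0.46847736 0.38439033] 9.92803339120515 0.28549680562275426
[0.3798251  0.36887334] 0.5294663799699089 (array([148.2, 432.9,   3.2]), None, np.float64(86.62))
[[0.4323994  0.37328537 0.119     ]]
```

Request:
apply_moves(
  motion=[
    [-1, [17, 48, 0], [0, 0, 0]],
    [-1, [17, 48, 0], [0, 0, 0]],
    [-1, [17, 48, 0], [0, 0, 0]],
    [-1, [17, 48, 0], [0, 0, 0]],
    [-1, [17, 48, 0], [0, 0, 0]],
    [-1, [17, 48, 0], [0, 0, 0]],
    [-1, [17, 48, 0], [0, 0, 0]],
    [-1, [17, 48, 0], [0, 0, 0]],
    [-1, [18, 48, 0], [0, 0, 0]],
    [-1, [0, 0, 0], [0, 0, 0]],
  ],
)

```text
t: 49.0
tcp_pos: [0.3696, 0.3717, 0.2993]
eef_rot: [[-0.999, 0.051, -0.003], [0.051, 0.999, -0.0], [0.003, -0.001, -1.0]]
contact_force: [0.9, 0.1, -1.0]
finger_gap: 0.39
grip_force: 60.1
```

Run:
```python
from h import *
st();f=grab('top','t11');print(binfit(f),rel([.373,.368,.078]))
a=load('t10')['img'].astype(int);b=f['img'].astype(int);print(abs(a-b)[160:185,75:160].mean())
```

```text
t 49.0 tcp [0.3696 0.3717 0.2993] F [ 0.9  0.1 -1. ] gap 0.39 grip 60.1 q [-0.7   0.2  -0.17  1.82  0.04  1.13  0.63]
(array([0.4706, 0.387 ]), np.float64(9.2), np.float64(-4793.0)) (array([ -2.4,  -0.6, 221.2]), None, np.float64(86.84))
5.712156862745098
```

Request:
apply_moves(
  motion=[
    [-1, [0, -2, 50], [0, 0, 0]],
    [-1, [0, 0, 55], [0, 0, 0]],
    [-1, [0, 0, 55], [0, 0, 0]],
    [-1, [0, 0, 40], [0, 0, 0]],
    [-1, [0, 0, 21], [0, 0, 0]],
    [-1, [0, 0, 0], [0, 0, 0]],
    [-1, [0, 0, 0], [0, 0, 0]],
  ],
)

```text
t: 49.92
tcp_pos: [0.3734, 0.3661, 0.0803]
eef_rot: [[-0.998, 0.06, 0.001], [0.06, 0.998, 0.0], [-0.001, 0.0, -1.0]]
contact_force: [0.6, 0.6, -0.0]
finger_gap: 0.392
grip_force: 60.1
```

Request:
apply_moves(
  motion=[
    [0.1, [0, 0, 0], [0, 0, 0]],
    [0.1, [0, 0, 0], [0, 0, 0]],
    [0.1, [0, 0, -15], [0, 0, 0]],
    [0.1, [0, 0, -50], [0, 0, 0]],
    [0.1, [0, 0, -60], [0, 0, 0]],
    [0.1, [0, 0, -60], [0, 0, 0]],
    [-1, [-20, -20, -35], [0, 0, 0]],
    [-1, [-40, -45, 0], [0, 0, 0]],
  ],
)

```text
t: 50.92
tcp_pos: [0.4291, 0.3009, 0.3047]
eef_rot: [[-0.999, 0.052, 0.007], [0.053, 0.999, 0.006], [-0.006, 0.007, -1.0]]
contact_force: [1.2, -0.0, -0.4]
finger_gap: 0.131
grip_force: 0.0
```

Run:
```python
from h import *
st();print(rel([.5606,-.2561,.20],86.1))
```

```text
t 50.92 tcp [0.4291 0.3009 0.3047] F [ 1.2 -0.  -0.4] gap 0.131 grip 0.0 q [-0.57  0.18 -0.12  1.82  0.02  1.12  0.82]
(array([-159.9, -550. ,  102. ]), np.float64(0.015563271926340973), np.float64(86.99))
```

Request:
apply_moves(
  motion=[
    [-1, [-16, -55, 0], [0, 0, 0.015]],
    [-1, [-16, -55, 0], [0, 0, 0]],
    [-1, [-16, -55, 0], [0, 0, 0]],
    [-1, [-16, -55, 0], [0, 0, 0]],
    [-1, [-16, -55, 0], [0, 0, 0]],
    [-1, [-16, -55, 0], [0, 0, 0]],
    [-1, [-16, -55, 0], [0, 0, 0]],
    [-1, [-16, -55, 0], [0, 0, 0]],
    [-1, [-16, -55, 0], [0, 0, 0]],
    [-1, [-16, -55, 30], [0, 0, 0]],
  ],
)

```text
t: 52.18
tcp_pos: [0.5499, -0.2623, 0.274]
eef_rot: [[-0.997, 0.073, 0.007], [0.073, 0.997, -0.001], [-0.007, -0.001, -1.0]]
contact_force: [1.1, 0.5, -0.0]
finger_gap: 0.001
grip_force: 0.0
```

Request:
apply_moves(
  motion=[
    [-1, [0, 0, 30], [0, 0, 0]],
    [-1, [0, 0, 0], [0, 0, 0]],
    [-1, [0, 0, 0], [0, 0, 0]],
  ],
)

```text
t: 52.55
tcp_pos: [0.549, -0.2594, 0.2423]
eef_rot: [[-0.997, 0.072, 0.002], [0.072, 0.997, -0.0], [-0.002, 0.0, -1.0]]
contact_force: [0.0, -0.2, -0.5]
finger_gap: -0.001
grip_force: 0.0
```

Run:
```python
from h import *
st();print(rel([.5606,-.2561,.20],86.1))
f=grab('top','t12');print(binfit(f))
t=f['img'][150:275,70:240];cv2.imwrite('pics/t12c.png',cv2.resize(t,(800,588),interpolation=cv2.INTER_CUBIC))
```

```text
t 52.55 tcp [ 0.549  -0.2594  0.2423] F [ 0.  -0.2 -0.5] gap -0.001 grip 0.0 q [ 0.16  0.39  0.29  1.72 -0.13  1.05  1.99]
(array([-11.3,   4.1,  42.4]), np.float64(-0.004296333643064873), np.float64(85.85))
(array([0.4712, 0.3862]), np.float64(9.5), np.float64(-1836.0))
```

View pics/t12c.png

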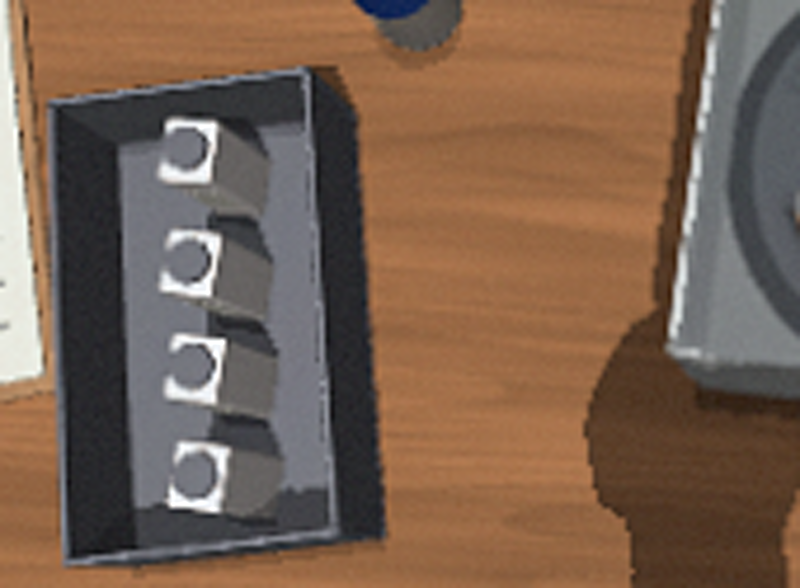

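All four bottles are standing in the upright bin, with caps at (190,148), (190,262), (197,368) and (200,475). Next is the rescan key.

Request:
apply_moves(
  motion=[
    [-1, [-11, 4, 20], [0, 0, 0]],
    [-1, [0, 0, 20], [0, 0, 0]],
    [-1, [0, 0, 0], [0, 0, 0]],
    [-1, [0, 0, 0], [0, 0, 0]],
  ],
)

```text
t: 53.1
tcp_pos: [0.5599, -0.2568, 0.2009]
eef_rot: [[-0.997, 0.073, 0.001], [0.073, 0.997, -0.0], [-0.001, -0.0, -1.0]]
contact_force: [0.2, 0.5, 0.2]
finger_gap: 0.004
grip_force: 0.0
```

```bash
python3 -c "
from h import *
st();print(rel([.5606,-.2561,.174],86.1))"
```

```text
t 53.1 tcp [ 0.5599 -0.2568  0.2009] F [0.2 0.5 0.2] gap 0.004 grip 0.0 q [ 0.16  0.45  0.28  1.73 -0.15  0.98  2.  ]
(array([-0.6,  0.7, 26.9]), np.float64(-0.005345087742731932), np.float64(85.79))
```

Request:
apply_moves(
  motion=[
    [-1, [0, 0, 8], [0, 0, 0]],
    [-1, [0, 0, 8], [0, 0, 0]],
    [-1, [0, 0, 6], [0, 0, 0]],
    [-1, [0, 0, 4], [0, 0, 0]],
    [-1, [0, 0, 2], [0, 0, 0]],
    [-1, [0, 0, 0], [0, 0, 0]],
    [-1, [0, 0, 0], [0, 0, 0]],
  ],
)

```text
t: 53.98
tcp_pos: [0.5592, -0.2569, 0.1732]
eef_rot: [[-0.997, 0.074, -0.0], [0.074, 0.997, 0.0], [0.0, 0.0, -1.0]]
contact_force: [-3.3, 2.3, 5.3]
finger_gap: -0.004
grip_force: 2.8
```

Request:
apply_moves(
  motion=[
    [-1, [0, 0, 1], [0, 0, 0]],
    [-1, [0, 0, 0], [0, 0, 0]],
  ],
)

```text
t: 54.22
tcp_pos: [0.5592, -0.2569, 0.173]
eef_rot: [[-0.997, 0.074, 0.0], [0.074, 0.997, 0.001], [-0.0, 0.001, -1.0]]
contact_force: [-4.0, 3.1, 10.6]
finger_gap: 0.0
grip_force: 5.4
```

Request:
apply_moves(
  motion=[
    [-1, [0, 0, -10], [0, 0, 0]],
    [-1, [0, 0, -18], [0, 0, 0]],
    [-1, [30, 0, 0], [0, 0, 0]],
    [-1, [30, 0, 0], [0, 0, 0]],
    [-1, [29, 0, 0], [0, 0, 0]],
    [-1, [0, 0, 0], [0, 0, 0]],
    [-1, [0, 0, 0], [0, 0, 0]],
  ],
)

```text
t: 55.1
tcp_pos: [0.4717, -0.2505, 0.2003]
eef_rot: [[-0.997, 0.074, 0.002], [0.074, 0.997, -0.001], [-0.002, -0.0, -1.0]]
contact_force: [0.3, 0.0, 0.7]
finger_gap: 0.0
grip_force: 0.0
```

```bash
python3 -c "
from h import *
st();print(rel([.4708,-.25,.174],86.1))"
```

```text
t 55.1 tcp [ 0.4717 -0.2505  0.2003] F [0.3 0.  0.7] gap 0.0 grip 0.0 q [ 0.18  0.31  0.3   1.93 -0.11  0.91  2.03]
(array([ 1. ,  0.5, 26.3]), np.float64(-0.0055229777999743395), np.float64(85.78))
```

Request:
apply_moves(
  motion=[
    [-1, [0, 0, 8], [0, 0, 0]],
    [-1, [0, 0, 8], [0, 0, 0]],
    [-1, [0, 0, 6], [0, 0, 0]],
    [-1, [0, 0, 4], [0, 0, 0]],
    [-1, [0, 0, 1.5], [0, 0, 0]],
    [-1, [0, 0, 0], [0, 0, 0]],
    [-1, [0, 0, 0], [0, 0, 0]],
  ],
)

```text
t: 55.98
tcp_pos: [0.4706, -0.2502, 0.173]
eef_rot: [[-0.997, 0.074, 0.0], [0.074, 0.997, 0.001], [-0.0, 0.001, -1.0]]
contact_force: [-3.1, 2.9, 9.4]
finger_gap: 0.0
grip_force: 5.2
```

Start is fully down. I'll retract clear of the analyser.

Request:
apply_moves(
  motion=[
    [-1, [0, 0, -15], [0, 0, 0]],
    [-1, [0, 0, -40], [0, 0, 0]],
    [-1, [0, 0, -40], [0, 0, 0]],
    [-1, [0, 0, -30], [0, 0, 0]],
    [-1, [0, 0, 0], [0, 0, 0]],
    [-1, [0, 0, 0], [0, 0, 0]],
  ],
)

```text
t: 56.72
tcp_pos: [0.4702, -0.2502, 0.2965]
eef_rot: [[-0.997, 0.074, -0.001], [0.074, 0.997, 0.0], [0.001, 0.0, -1.0]]
contact_force: [0.2, -0.1, -0.4]
finger_gap: 0.002
grip_force: 0.0
```

```bash
python3 -c "
from h import *
st();f=grab('top','t13');print(binfit(f));print(env.finish_job())"
```

```text
t 56.73 tcp [ 0.4702 -0.2502  0.2965] F [ 0.2 -0.1 -0.4] gap 0.002 grip 0.0 q [ 0.16  0.2   0.31  1.83 -0.07  1.12  1.99]
(array([0.4712, 0.3862]), np.float64(9.5), np.float64(-1960.0))
the job is handed in; nothing more can be done
None
```

The job is handed in at about 57 s: pause and release were pressed first, all four spent bottles are standing in the upright bin with both vials left in the carousel, then rescan and start were pressed.

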